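Switch on the under-shelf lamp with a screwdriver blade

ROBOT

A 7-joint arm with a two-finger parallel gripper is mounted at the origin on a cart in front of the work surface, level with it; the furniture and walls round the work are solid. World frame = base frame: x ahead of the robot, y to its left, z up, the work surface at z = 0. Lengths are in m, angles in rad, forces in N, time in s.
With the tool pointing down it reaches from about 0.425 to 0.925 m from the base axis. Payload 6.8 kg.
Tool frame: the origin (TCP) lies midway between the tips of the shut fingers; the grasp point (between the pads) lies 19 mm behind it; z points along the fingers, y is the direction in which the jaws open and shut (so a half turn about z gives the same grasp; the last joint's range is limited). The gripper opens to 85 mm and grips with 20 to 120 N. Pads are 22 mm wide; open, the fingers measure 114 mm over their backs; the gripper's body (76 mm by 85 mm) begins 54 mm behind the grasp point. The pads swing forward as they close: fully open they stand 13 mm farther back than shut.
Start: joints at [-1.331, 0.477, 0.022, 1.555, -0.011, 1.109, -0.083], TCP at [0.23, 0.635, 0.231] pointing down, gripper open.
Joint ranges: [-2.96, 2.96], [-0.34, 2.1], [-1.41, 1.46], [0.24, 2.44], [-1.37, 4.51], [0.17, 1.92], [-2.96, 2.96]. Speed limits (rad/s): [2.39, 2.39, 3.14, 3.14, 3.14, 3.14, 3.14].

INTERFACE

Orientations are given as a unit quaternion [w, x, y, z].
In Python, from station import bot gives the robot as it stands. The module is installed in compiled form; this text tells all that it offers.
- The arm moves only by the tool play_rows, never from a script. Its argument "motion" is a list of rows, each a list of 2 entries, a list of its own where there are three numbers: the shift along the tool's x, y, z as a fraction of full scale, then the turn, a rotation vector about the tool's x, y, z as a fraction of full scale. In form: [[[tx, ty, tz], [rx, ry, rz]], ...]. A call has 1 to 8 rows; each row is the pose to reach, as a shift and turn from the pose measured when the call began, along the tool's axes at that moment, turning the shorter way round; what a row does not reach only later rows make up. Full scale, the value 1, is 400 mm for a shift and 360 degrees for a turn. A row lasts 1/10 s, in which the tool goes at most 50 mm and 8.59 degrees, less where a joint would pass 70% of its speed; a pose out of reach is approached as far as the arm can. A call with a number of a shift or a turn outside -1 to 1 is refused whole. A call with a gripper value outside its range is refused whole. "fingers" is the finger opening in mm, from 0 to 85.4, set as the call begins (left out, the last holds). The fingers move at their own pace and stop on an object; "grip_force" is the grip in N (left out, the last holds). Time passes only in rows, so rows that repeat a pose let the fingers close. It gives the time, the measured TCP pose, the force and the opening at its end, in the units of the state.
- bot.get_obs(): the state, without advancing time (a new reading comes with each control period).
- bot.read_camera(name): name is "scene" or "top"; returns a dict with "pixels" (420x560x3 uint8, red, green, blue), "range_z" (420x560 float32, m along the optical axis (not along the pixel's ray), 0 where there is no reading), "fovy" (degrees; the focal length in pixels is half the picture's height over the tangent of half this angle, whatever the lens; pixels are square), "cx", "cy" (the principal point, pixels), "pose" (4x4, takes a point from camera to world coordinates). Camera axes: x right, y down, z forward; pixel columns grow to the right and rows downward; lengths in m; the calibration is good to about 2 mm. A picture is of the moment at which its call begins.
- bot.hand_in(): hands the job in, once; it reports no verdict.
The state is a dict: "t": time; "q": joint angles; "joint_vel": joint speeds; "joint_torque": joint torques, N m; "eef_pos": TCP position; "tool_rot": TCP orientation; "contact_force": force on the tool from outside, world axes, zero at the start; "torque": the same for the moment, N m; "gripper_width": opening from 0.0 (shut) to 1.0 (fully open).
Only numpy, scipy, OpenCV 4.12 (cv2) and the standard library are available. Lean on these libraries where they do the work, as an engineer would, in place of code of your own. Each camera call takes 0.05 s, during which the arm holds its last target.

TASK

Switch on the lamp under the plywood shelf: its rocker switch sits up behind the lamp's front lip, in line with the green lens, too narrow a place for a gripper. Draw the red screwdriver out from under the shelf by its blade, lay it down and let go of it on the open worktop in front, then take it again by the handle and, with the blade reaching under the lip and sloping up, push the rear half of the rocker fully up. Finally put the screwdriver away, lying flat in the free slot of the grey tool tray with its handle in the wide end, leaving the other tools in the tray and the parts dish where they are.

Things in the scene. Friction and masses are not known exactly. Their poses are not given: they have to be found in the camera images.
- driver: red screwdriver, 201 mm, 0.1 kg. Origin: under mid-length, at the level it lies on; its axis runs along own y, 13 mm above. Handle: y +1 to +99 mm, six-sided, 31 wide, 27 high, holds most of the weight. Steel blade: y 0 to -99 mm, 6 mm thick, 10 to 16 mm above the worktop. Starts with the handle under the shelf, the blade sticking out 75 to 92 mm towards the robot
- driver_tip (a point): end of the screwdriver's blade, on its axis
- driver_heel (a point): end of the screwdriver's handle, on its axis
- shelf: fixed plywood riser shelf, bins on top (to 291 mm), 200 mm deep (own x), 390 wide (own y), 229 high. Origin: centre of its footprint on the worktop; front edge at own x = -100 mm, towards the robot. Open in front: 360 mm clear between two side panels, lip of the lamp 185 mm above the worktop
- lamp: fixed aluminium lamp under the shelf's front. x into the shelf, z up. Origin: front lower edge of its lip, straight below the 9 mm green lens (z = +30 mm). Spans y -193 to +53, x 0 to 97 mm. Lip: 3 mm thick, hangs 10 mm below the lamp's underside (z = 10). Behind it the red rocker: x 14 to 54, y -17 to 17 mm, pivot line at x = 34, wholly above the lip's lower edge
- switch_rear (a point): point to press from below: middle of the rear half of the rocker's lower face when off; in the lamp's frame x 47, y 0, z 2 mm (rises about 4 mm till fully on). The tip of the blade comes in under the lip and slopes up to it: 15 to 30 degrees clears the lip
- rocker (a joint): rocker switch, rad: 0 = off (rear end hangs down to z = 1 mm in the lamp's frame), 0.30 = fully on (rear end up at z = 7 mm, front end down). Stays where it is left; 1.5 to 2 N upwards on the rear half moves it
- tray: fixed grey tool tray, 196 (own x) x 252 mm (own y), 18 high, floor at 4 mm; origin: centre of its underside. Slots along y; the free one at x = +62 mm: 46 mm wide for the handle from y -14 to +118, 24 mm wide for the blade from y -118 to -14, walls 14 mm above its floor. From y 18 to 80 mm a finger channel without walls crosses all slots: fingers fit beside the handle there
- slot (a point): on the free slot's floor, where the screwdriver's origin should come to lie (its +y along the tray's +y); 15 mm play lengthwise, 7 mm sideways
- black_driver: black screwdriver, 228 mm, lying in the tray's slot at x = -62 mm; leave it there. Origin under its mid-length
- small_spanner: steel spanner, 160 mm, lying in the tray's middle slot; leave it there. Origin under its mid-length
- parts_dish: round steel parts dish, 106 mm, on the worktop to the right; leave it there. Origin: centre of its underside
- driver_mid (a point): middle of the screwdriver's length, on its axis

How it is judged:
On the way, in this order (a step that is already met when the one before it is completed fails the run):
1. the red screwdriver lies on the worktop in front of the shelf, its handle out from under it, and has been let go (x of driver_heel in the frame of shelf below -0.103 m and height (world z) of each of driver_heel, driver_tip below 0.03 m and contact force between the fingers and driver below 0.1 N and linear speed of driver below 0.03 m/s), for 0.2 s.
2. the rocker is pushed fully on (value of joint rocker above 0.22 rad), for 0.1 s.
At the end, for the whole second after the job is handed in: Rocker on (0.22 of its 0.30 rad or more); red screwdriver at rest, flat in the tray's free slot: middle within 25 mm and axis within 0.15 rad of the slot's, both ends at most 24 mm above the tray's underside (17.5 when seated), handle in the wide end (value of joint rocker above 0.22 rad and horizontal distance between driver_mid and slot below 0.025 m and y of driver_heel in the frame of tray above 0.07 m and z of each of driver_heel, driver_tip in the frame of tray below 0.024 m and angle between the y axis of driver and the y axis of tray, either way round below 0.15 rad and linear speed of driver below 0.02 m/s); the robot touches nothing.
It fails at once if the gripper itself pushes the rocker (contact force between any of the fingers, the arm and rocker above 0.5 N).
It fails at once if the black screwdriver, the small spanner or the parts dish is moved by more than 25 mm (distance of any of black_driver, small_spanner, parts_dish from where it was at the start of the episode above 0.025 m).
It also fails if it takes over 64 s, if anything falls off the work surface, if the arm or the gripper's body presses on something with over 40 N, if the wrist force passes 120 N, or if a joint passes its speed limit or range.

## Working session

There is one attempt and no reset: what is moved stays moved. The work goes in short steps, Python scripts to look and compute and a tool call to move; the robot and the scene stay as the last step left them, time stands still between calls to the robot, and variables do not carry over. Pictures are saved under pics/ and viewed, and the job is handed in when it is done.

Besides the shell and the picture viewer there is one more tool, called after "Call:" by a JSON object that holds its "name" and its "arguments", one argument or row to a line. play_rows: Moves the arm, as the interface text tells. Shift numbers are shares of 400 mm and turn numbers shares of 360 degrees, none past 1 either way. Its arguments: {"type":"object","properties":{"motion":{"type":"array"},"fingers":{"type":"number"},"grip_force":{"type":"number"}},"required":["motion"]}

```bash
mkdir -p pics; ls; cat > h.py <<'E'
import numpy as np, cv2
from station import bot
from scipy.spatial.transform import Rotation as R
def cam(n):
    c=bot.read_camera(n); c['f']=c['pixels'].shape[0]/2/np.tan(np.radians(c['fovy'])/2); return c
def P(c,u,v,d=None):
    if d is None: d=c['range_z'][int(round(v)),int(round(u))]
    p=np.array([(u-c['cx'])/c['f']*d,(v-c['cy'])/c['f']*d,d,1]); return (np.array(c['pose'])@p)[:3]
def Pz(c,u,v,z):
    o=np.array(c['pose'])[:3,3]; q=P(c,u,v,1.0)-o; return o+q*(z-o[2])/q[2]
def proj(c,p):
    T=np.linalg.inv(np.array(c['pose'])); q=T@np.append(p,1); return q[0]/q[2]*c['f']+c['cx'],q[1]/q[2]*c['f']+c['cy'],q[2]
def save(c,name,box=None,s=1):
    im=c['pixels'][:,:,::-1]
    if box: im=im[box[1]:box[3],box[0]:box[2]]
    im=cv2.resize(im,None,fx=s,fy=s,interpolation=cv2.INTER_CUBIC); cv2.imwrite('pics/'+name,im)
def obs():
    o=bot.get_obs(); q=o['tool_rot']; r=R.from_quat([q[1],q[2],q[3],q[0]]); return o,np.array(o['eef_pos']),r
def row(p,r):  # target pose (world) -> row
    o,p0,r0=obs(); s=r0.inv().apply(np.array(p)-p0)/0.4; t=(r0.inv()*r).as_rotvec()/(2*np.pi)
    return np.round(s,4).tolist(),np.round(t,4).tolist()
E
python3 - <<'E'
from h import *
o,p,r=obs(); print(o); print(r.as_matrix())
for n in('scene','top'):
    c=cam(n); save(c,n+'0.png',s=1.4); print(n,c['f'],c['cx'],c['cy'],np.round(c['pose'],3).tolist())
    np.save(n+'.npy',c,allow_pickle=True)
E
```

```text
pics
{'t': 0.0, 'q': array([-1.33110183,  0.47780357,  0.02232631,  1.55648298, -0.01149717,
        1.10929125, -0.08309513]), 'joint_vel': array([ 1.22917795e-03,  8.79755915e-04,  7.77754130e-04, -3.46372834e-05,
        5.12479427e-04, -1.43480112e-03, -7.31237539e-04]), 'joint_torque': array([ 1.16144010e-04, -5.96462059e+01,  1.60752151e+00, -2.81177258e+01,
        1.23855638e-02,  9.72627924e-03, -2.04780619e-06]), 'eef_pos': array([0.22985832, 0.63401134, 0.23030982]), 'tool_rot': array([-9.37247794e-05,  1.73002679e-01,  9.84920916e-01, -9.23831093e-04]), 'contact_force': array([0.50775607, 0.03146413, 0.16454514]), 'torque': array([0.04917716, 0.00373533, 0.00500361]), 'gripper_width': 1.0023845329246968}
[[-9.40140129e-01  3.40787741e-01 -5.04273499e-04]
 [ 3.40788087e-01  9.40138439e-01 -1.78737186e-03]
 [-1.35027516e-04 -1.85223041e-03 -9.99998276e-01]]
scene 503.1930075725855 275.03849378439867 207.76165686253265 [[-0.014, -0.857, 0.516, -0.213], [-1.0, 0.011, -0.008, 0.129], [0.001, -0.516, -0.857, 1.416], [0.0, 0.0, 0.0, 1.0]]
top 543.1855382649502 278.5151466953706 197.30135714341372 [[-0.013, -0.989, 0.146, 0.343], [-1.0, 0.011, -0.013, 0.109], [0.011, -0.146, -0.989, 1.643], [0.0, 0.0, 0.0, 1.0]]
```

View pics/scene0.png

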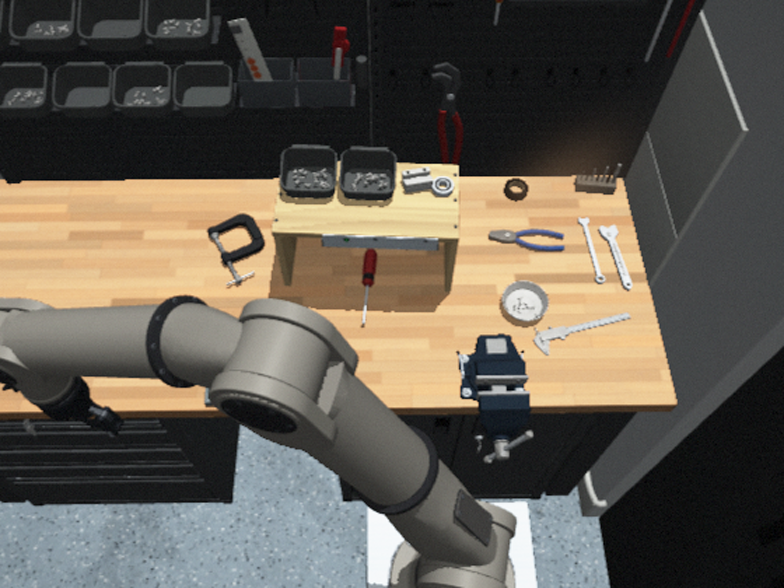

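View pics/top0.png

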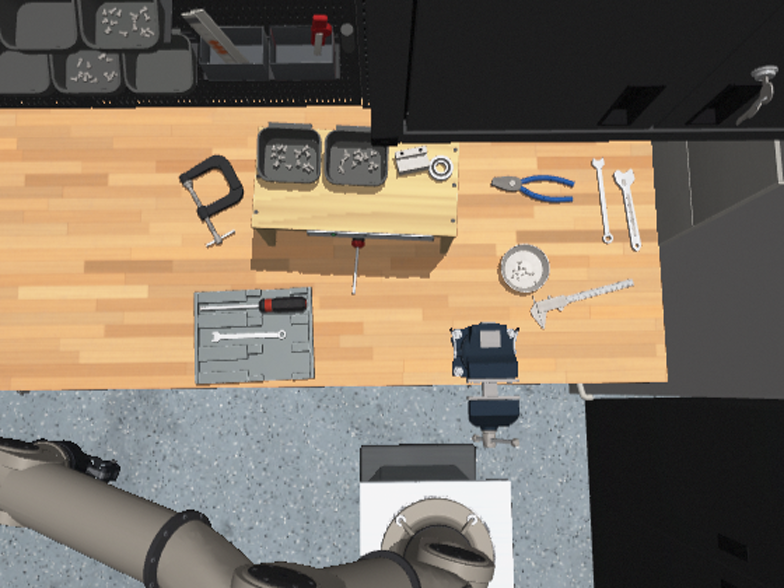

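```bash
python3 - <<'E'
from h import *
c=np.load('top.npy',allow_pickle=True).item(); d=np.load('scene.npy',allow_pickle=True).item()
save(c,'t1.png',(130,195,330,285),4); save(d,'s1.png',(185,110,335,240),5); save(c,'t2.png',(170,140,340,220),4.5)
E
```

```text
(no output)
```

View pics/t1.png

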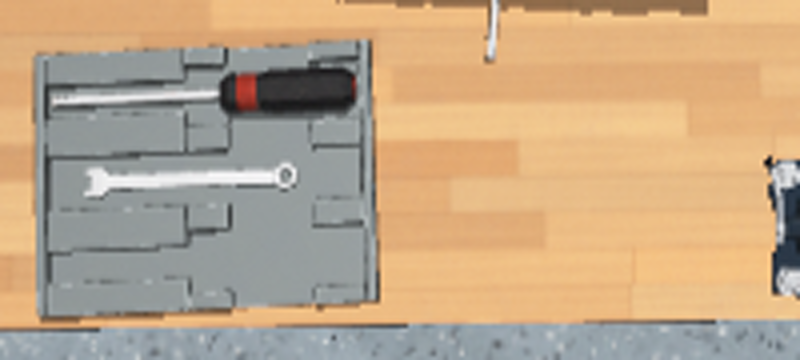

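View pics/s1.png

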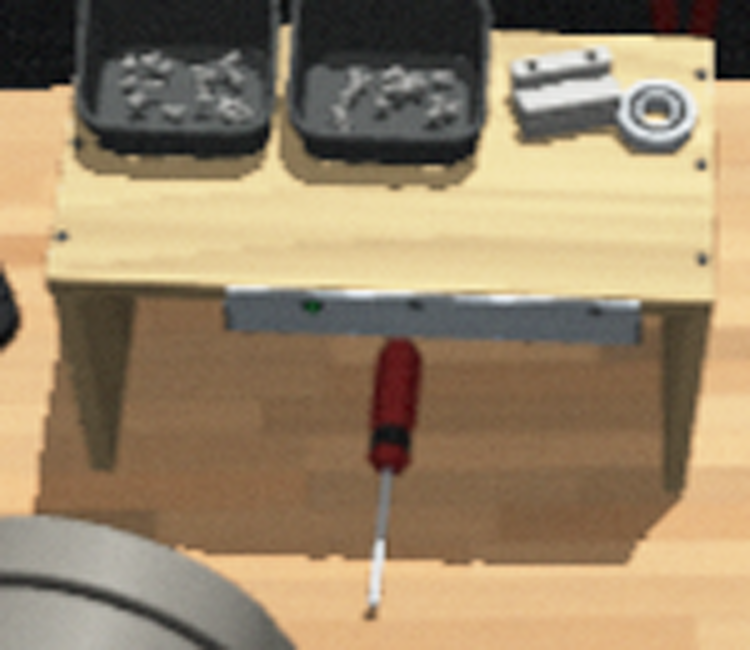

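View pics/t2.png

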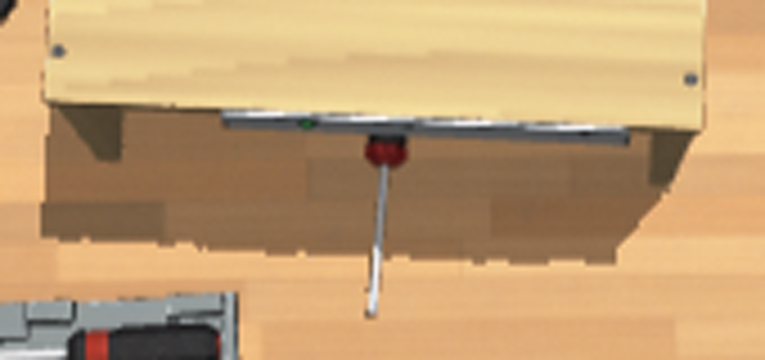

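```bash
cat > m.py <<'E'
from h import *
c=np.load('top.npy',allow_pickle=True).item(); d=np.load('scene.npy',allow_pickle=True).item()
def T1(U,V): return 130+(U+.5)/4-.5,195+(V+.5)/4-.5
def T2(U,V): return 170+(U+.5)/4.5-.5,140+(V+.5)/4.5-.5
def S1(U,V): return 185+(U+.5)/5-.5,110+(V+.5)/5-.5
np.set_printoptions(precision=4,suppress=True)
print('tip top',Pz(c,*T2(371,316),.013),'scene',Pz(d,*S1(371,614),.013))
print('junc top',Pz(c,*T2(385,166),.013),'scene',Pz(d,*S1(389,470),.013))
print('heel scene',Pz(d,*S1(402,345),.026))
print('shelf corners top',Pz(c,*T2(45,103),.229),Pz(c,*T2(698,131),.229))
print('shelf corners scene',Pz(d,*S1(50,284),.229),Pz(d,*S1(710,302),.229))
print('lens scene',Pz(d,*S1(313,306),.215),P(d,*S1(313,306)),'top',Pz(c,*T2(308,124),.215),P(c,*T2(308,124)))
print('lip lower ends scene',Pz(d,*S1(226,330),.185),Pz(d,*S1(638,345),.185),P(d,*S1(230,325)),P(d,*S1(634,338)))
for n,q in dict(ul=(35,55),ur=(371,40),ll=(40,317),lr=(379,300)).items(): print('tray',n,Pz(c,*T1(*q),.018))
print('black',Pz(c,*T1(50,98),.017),Pz(c,*T1(356,91),.017))
print('lower deck z', [P(c,*T1(u,v))[2] for u,v in ((100,262),(260,250),(330,250),(260,120),(345,250))])
E
python3 m.py
```

```text
tip top [0.5459 0.168  0.013 ] scene [0.5415 0.169  0.013 ]
junc top [0.6482 0.1579 0.013 ] scene [0.6481 0.1575 0.013 ]
heel scene [0.738  0.1485 0.026 ]
shelf corners top [0.6476 0.3515 0.229 ] [ 0.6269 -0.0332  0.229 ]
shelf corners scene [0.6445 0.3493 0.229 ] [ 0.6267 -0.032   0.229 ]
lens scene [0.6369 0.1976 0.215 ] [0.6386 0.1978 0.2125] top [0.6363 0.1975 0.215 ] [0.6354 0.1973 0.2196]
lip lower ends scene [0.6414 0.2507 0.185 ] [0.6274 0.0067 0.185 ] [0.6429 0.2482 0.1879] [0.6241 0.01   0.1971]
tray ul [0.5535 0.5094 0.018 ]
tray ur [0.5621 0.2571 0.018 ]
tray ll [0.3584 0.5008 0.018 ]
tray lr [0.3677 0.2507 0.018 ]
black [0.521  0.4976 0.017 ] [0.5237 0.2684 0.017 ]
lower deck z [np.float64(0.009462187757145024), np.float64(0.00845883469098374), np.float64(-0.0016382863335253628), np.float64(-0.0030412241979305144), np.float64(0.016232420946720838)]
```

```bash
cat >> h.py <<'E'
def ori(az,pitch=0): # tool z down, tool x at azimuth az deg, then x raised by pitch deg
    a=np.radians(az); x=np.array([np.cos(a),np.sin(a),0]); z=np.array([0,0,-1.]); y=np.cross(z,x)
    p=np.radians(pitch); x2=x*np.cos(p)-z*np.sin(p); z2=np.cross(x2,y)
    return R.from_matrix(np.stack([x2,y,z2],1))
E
python3 - <<'E'
from h import *
r=ori(174.1)
for p in ([.4,.4,.2],[.57,.166,.12],[.57,.166,.003]): print(row(p,r))
E
```

```text
([-0.5993, -0.4052, 0.0768], [-0.0003, -0.0, -0.039])
([-1.1983, -0.81, 0.2775], [-0.0003, -0.0, -0.039])
([-1.1982, -0.8095, 0.57], [-0.0003, -0.0, -0.039])
```

Call:
{"name": "play_rows", "arguments": {
  "motion": [
    [[-0.6,-0.405,0.08],[0,0,-0.039]],
    [[-0.6,-0.405,0.08],[0,0,-0.039]],
    [[-0.6,-0.405,0.08],[0,0,-0.039]],
    [[-0.6,-0.405,0.08],[0,0,-0.039]],
    [[-0.6,-0.405,0.08],[0,0,-0.039]],
    [[-0.6,-0.405,0.08],[0,0,-0.039]],
    [[-0.6,-0.405,0.08],[0,0,-0.039]],
    [[-0.6,-0.405,0.08],[0,0,-0.039]]
  ],
  "fingers": 50,
  "grip_force": 60
}}

```text
t: 0.9
eef_pos: [0.4008, 0.3988, 0.1984]
tool_rot: [-0.0, 0.053, 0.999, -0.001]
contact_force: [0.3, 0.7, 0.3]
gripper_width: 0.582
```

```bash
python3 - <<'E'
from h import *
r=ori(174.1)
o,p,_=obs(); print(o['t'],p,o['q'],o['gripper_width'])
for p in ([.57,.166,.12],[.57,.166,.003]): print(row(p,r))
E
```

```text
0.9 [0.40084992 0.39882093 0.19844196] [-0.92485008  0.33305846  0.03885925  1.85670351 -0.01479089  0.95433706
  0.58577851] 0.5823722565519028
([-0.4819, -0.5339, 0.197], [-0.0004, -0.0001, -0.0004])
([-0.4821, -0.5332, 0.4895], [-0.0004, -0.0001, -0.0004])
```

Call:
{"name": "play_rows", "arguments": {
  "motion": [
    [[-0.482,-0.534,0.2],[0,0,0]],
    [[-0.482,-0.534,0.2],[0,0,0]],
    [[-0.482,-0.534,0.2],[0,0,0]],
    [[-0.482,-0.534,0.2],[0,0,0]],
    [[-0.482,-0.534,0.2],[0,0,0]],
    [[-0.482,-0.534,0.2],[0,0,0]],
    [[-0.482,-0.534,0.3],[0,0,0]],
    [[-0.482,-0.534,0.37],[0,0,0]]
  ]
}}

```text
t: 1.7
eef_pos: [0.5703, 0.1658, 0.0491]
tool_rot: [-0.001, 0.053, 0.999, -0.001]
contact_force: [-0.6, 0.0, -0.1]
gripper_width: 0.582
```

```bash
python3 - <<'E'
from h import *
r=ori(174.1)
o,p,_=obs(); print(o['t'],p,o['q'],o['contact_force'])
for p in ([.57,.166,.003],): print(row(p,r))
c=cam('top'); save(c,'t3.png',(180,120,330,240),5)
c=cam('scene'); save(c,'s3.png',(185,110,335,240),5)
E
```

```text
1.7 [0.57026233 0.16581011 0.0490617 ] [-0.46624134  0.57389615  0.10234217  1.89307649 -0.0862166   0.68062594
  1.15127663] [-0.59271285  0.03935455 -0.12561369]
([0.0006, 0.0006, 0.1152], [-0.0003, -0.0002, -0.0006])
```

View pics/s3.png

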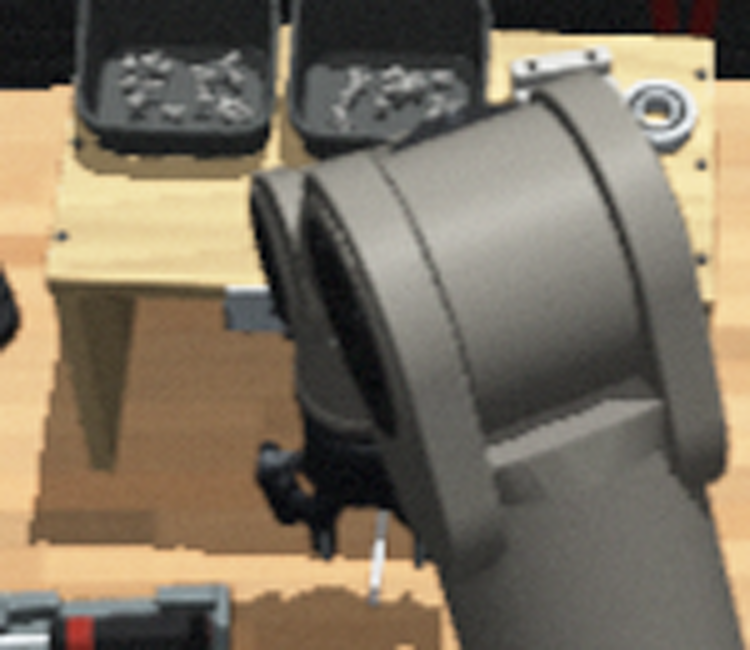

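View pics/t3.png

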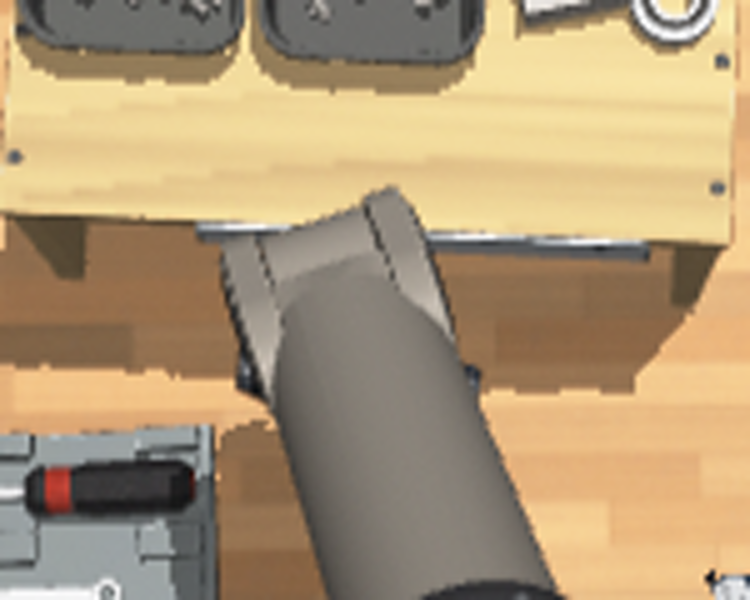

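```bash
python3 - <<'E'
from h import *
c=cam('top'); d=cam('scene')
for U,V in ((385,200),(380,215),(300,240),(240,260),(395,210)):
    print(P(c,180+U/5,120+V/5))
for U,V in ((290,330),(310,200),(280,180),(345,385),(580,95),(540,100),(620,110),(420,130)):
    print('s',P(d,185+U/5,110+V/5))
E
```

```text
[0.6147552  0.14183467 0.40074133]
[0.60551723 0.14393545 0.41066829]
[0.595118   0.18124991 0.4056858 ]
[0.58505559 0.20867558 0.4102866 ]
[0.60689279 0.13688216 0.41493476]
s [0.57244921 0.20504874 0.28168913]
s [0.28745866 0.16706211 0.76678411]
s [0.54613852 0.20048737 0.44730788]
s [0.53242024 0.17447649 0.2871718 ]
s [0.30725913 0.08014001 0.79401779]
s [0.32341837 0.09168235 0.77237759]
s [0.29971329 0.06785181 0.7955309 ]
s [0.3999422  0.13162469 0.66363387]
```

Call:
{"name": "play_rows", "arguments": {
  "motion": [
    [[0.012,0.0,0.05],[0,0,0]],
    [[0.012,0.0,0.1],[0,0,0]],
    [[0.012,0.0,0.115],[0,0,0]],
    [[0.012,0.0,0.115],[0,0,0]]
  ]
}}

```text
t: 2.3
eef_pos: [0.565, 0.169, 0.0057]
tool_rot: [-0.001, 0.051, 0.999, -0.001]
contact_force: [-0.1, 0.7, -0.1]
gripper_width: 0.588
```

Call:
{"name": "play_rows", "arguments": {
  "motion": [
    [[0,0,0],[0,0,0]],
    [[0,0,0],[0,0,0]],
    [[0,0,0],[0,0,0]],
    [[0,0,0],[0,0,0]],
    [[0,0,0],[0,0,0]],
    [[0,0,0],[0,0,0]]
  ],
  "fingers": 0
}}

```text
t: 2.9
eef_pos: [0.5655, 0.169, 0.0059]
tool_rot: [-0.0, 0.051, 0.999, -0.0]
contact_force: [1.2, 0.9, 0.7]
gripper_width: 0.032
```

```bash
python3 - <<'E'
from h import *
o,p,_=obs(); print(o['t'],p,o['gripper_width'],o['contact_force'])
c=cam('scene'); save(c,'s4.png',(185,140,335,260),5)
o,p,_=obs(); print(o['t'],p,o['gripper_width'])
E
```

```text
2.9 [0.56546749 0.16900668 0.00589963] 0.03209435006984607 [1.19756052 0.88146688 0.71361156]
2.95 [0.56539601 0.16900868 0.00584458] 0.034542862811991586
```

View pics/s4.png

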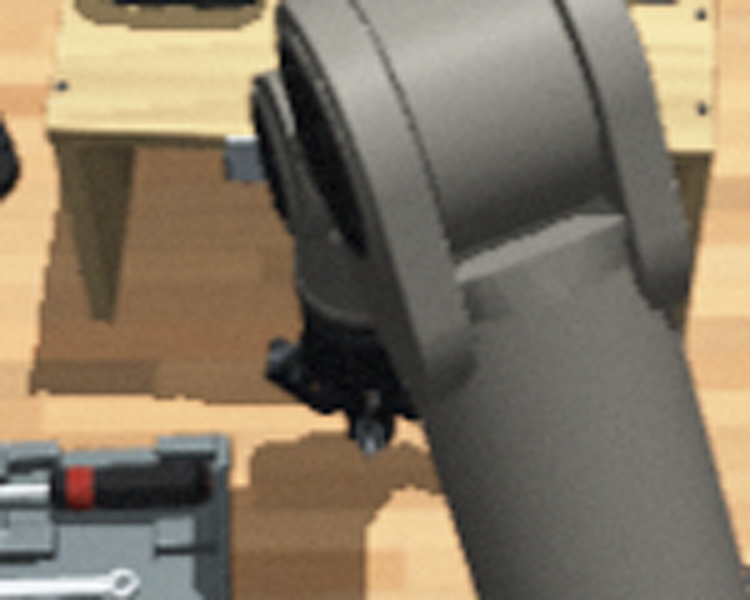

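Call:
{"name": "play_rows", "arguments": {
  "motion": [
    [[0.03,0,0],[0,0,0]],
    [[0.07,0,0],[0,0,0]],
    [[0.11,0,0],[0,0,0]],
    [[0.15,0,0],[0,0,0]],
    [[0.19,0,0],[0,0,0]],
    [[0.23,0,0],[0,0,0]],
    [[0.27,0,0],[0,0,0]],
    [[0.27,0,0],[0,0,0]]
  ]
}}

```text
t: 3.75
eef_pos: [0.4544, 0.18, 0.0056]
tool_rot: [-0.002, 0.05, 0.999, -0.001]
contact_force: [-2.0, 0.1, 1.1]
gripper_width: 0.033
```

```bash
python3 - <<'E'
from h import *
c=cam('top'); save(c,'t5.png',(180,120,330,240),5)
o,p,_=obs(); print(o['t'],p,o['gripper_width'],o['contact_force'])
E
```

```text
3.8 [0.45606783 0.18003822 0.00578785] 0.04167834351523942 [0.0814352  0.23146749 1.21053665]
```

View pics/t5.png

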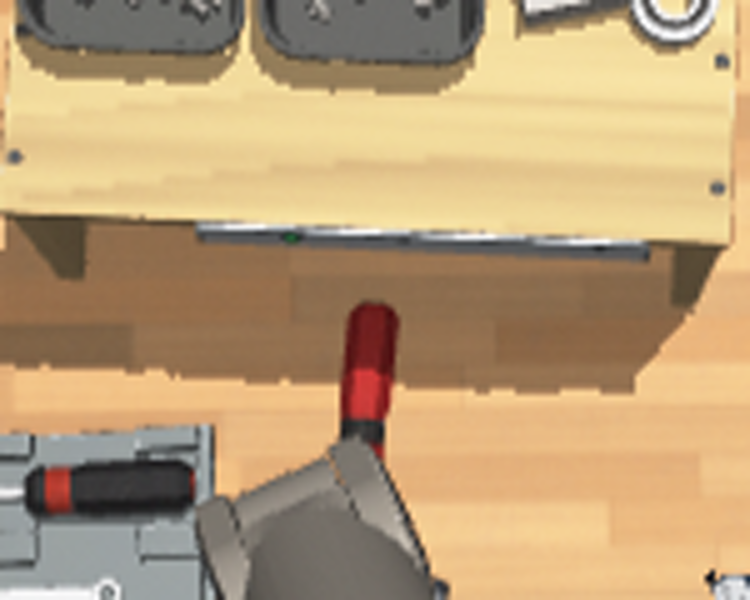

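Call:
{"name": "play_rows", "arguments": {
  "motion": [
    [[0.03,0,0],[0,0,0]],
    [[0.065,0,0],[0,0,0]],
    [[0.065,0,0],[0,0,0]],
    [[0.065,0,0],[0,0,0]]
  ]
}}

```text
t: 4.2
eef_pos: [0.4294, 0.1826, 0.0058]
tool_rot: [-0.002, 0.05, 0.999, -0.001]
contact_force: [-0.2, 0.3, 1.3]
gripper_width: 0.034
```

Call:
{"name": "play_rows", "arguments": {
  "motion": [
    [[0,0,0],[0,0,0]],
    [[0,0,0],[0,0,0]],
    [[0,0,0],[0,0,0]],
    [[0,0,0],[0,0,0]],
    [[0,0,-0.05],[0,0,0]],
    [[0,0,-0.15],[0,0,0]],
    [[0,0,-0.25],[0,0,0]],
    [[0,0,-0.3],[0,0,0]]
  ],
  "fingers": 60
}}

```text
t: 5.0
eef_pos: [0.4312, 0.1833, 0.1287]
tool_rot: [-0.0, 0.05, 0.999, 0.0]
contact_force: [0.2, -0.4, -0.6]
gripper_width: 0.703
```

```bash
python3 - <<'E'
from h import *
c=cam('top'); save(c,'t6.png',(180,140,330,260),5);np.save('top6.npy',c,allow_pickle=True)
c=cam('scene'); save(c,'s6.png',(185,140,335,260),5);np.save('scene6.npy',c,allow_pickle=True)
o,p,_=obs(); print(o['t'],p,o['q'],o['gripper_width'],o['contact_force'])
E
```

```text
5.1 [0.43188997 0.18379152 0.12864778] [-0.64989612  0.2791042   0.13377312  2.13970064 -0.0561826   0.72370553
  0.99125277] 0.7006544997375925 [ 0.57887819  0.88026625 -0.80369301]
```

View pics/t6.png

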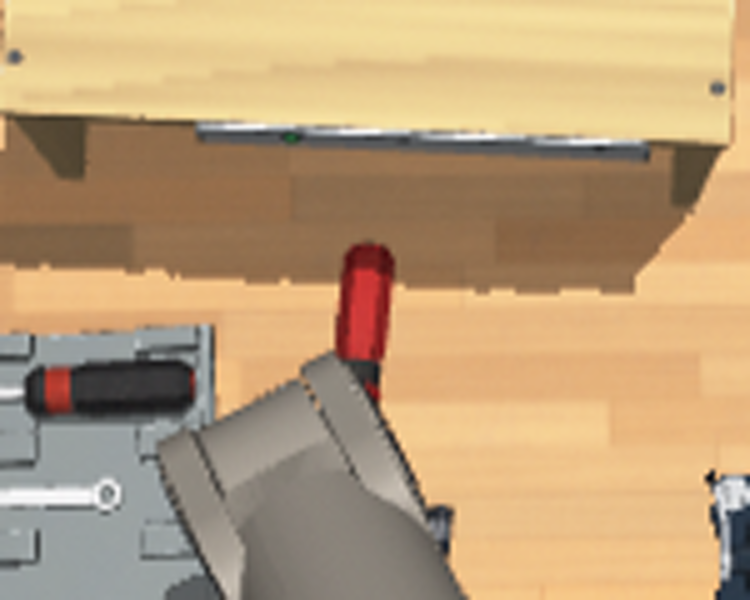

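View pics/s6.png

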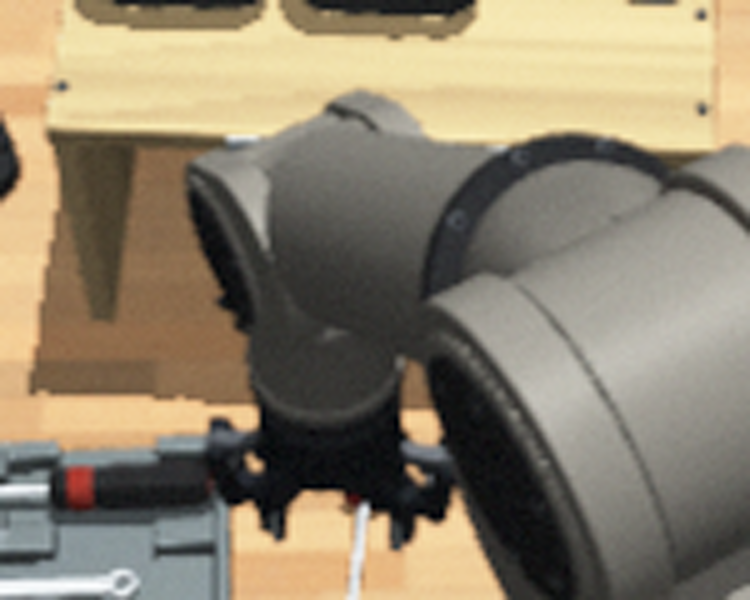

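```bash
python3 - <<'E'
from h import *
c=np.load('top6.npy',allow_pickle=True).item()
f=lambda U,V,z:Pz(c,180+(U+.5)/5-.5,140+(V+.5)/5-.5,z)
print(f(370,243,.02)); a=f(369.5,262,.02); b=f(362,330,.02); print(a,b,np.degrees(np.arctan2(*(b-a)[1::-1])))
d=np.load('scene6.npy',allow_pickle=True).item()
g=lambda U,V,z:Pz(d,185+(U+.5)/5-.5,140+(V+.5)/5-.5,z)
a=g(364,505,.013); b=g(355,600,.013); print(a,b,np.degrees(np.arctan2(*(b-a)[1::-1])))
im=c['pixels'].astype(int); m=(im[:,:,0]>90)&(im[:,:,1]<60)&(im[:,:,2]<60)
ys,xs=np.nonzero(m); s=(ys>180)&(ys<212)&(xs>240)&(xs<262); ys,xs=ys[s],xs[s]
for y in range(ys.min(),ys.max()+1): print(y,xs[ys==y].min(),xs[ys==y].max(),end='; ')
E
```

```text
[0.6109736  0.16269057 0.02      ]
[0.59933376 0.16306057 0.02      ] [0.55791    0.16781718 0.02      ] 173.4495211983951
[0.51244098 0.1732968  0.013     ] [0.44712962 0.17852969 0.013     ] 175.4191210443311
189 250 255; 190 251 255; 191 251 255; 192 251 255; 193 250 258; 194 249 258; 195 248 258; 196 248 257; 197 248 257; 198 248 257; 199 248 257; 200 248 257; 201 248 257; 202 248 257; 203 248 256; 204 248 256; 205 247 256; 206 247 256; 207 247 256; 208 247 256; 209 247 256; 210 247 256; 211 248 255;
```

```bash
python3 - <<'E'
from h import *
r=ori(174.3)
for p in ([.56,.1675,.12],[.56,.1675,.0]): print(row(p,r))
E
```

```text
([-0.3227, -0.0085, 0.0221], [0.0003, 0.0002, -0.0001])
([-0.3222, -0.009, 0.3221], [0.0003, 0.0002, -0.0001])
```

Call:
{"name": "play_rows", "arguments": {
  "motion": [
    [[-0.12,-0.004,0.02],[0,0,0]],
    [[-0.24,-0.008,0.03],[0,0,0]],
    [[-0.32,-0.008,0.05],[0,0,0]],
    [[-0.322,-0.009,0.1],[0,0,0]],
    [[-0.322,-0.009,0.16],[0,0,0]],
    [[-0.322,-0.009,0.2],[0,0,0]],
    [[-0.322,-0.009,0.2],[0,0,0]]
  ]
}}

```text
t: 5.8
eef_pos: [0.5572, 0.1664, 0.0452]
tool_rot: [-0.002, 0.05, 0.999, -0.001]
contact_force: [0.8, 0.2, 0.9]
gripper_width: 0.704
```

```bash
python3 - <<'E'
from h import *
o,p,_=obs(); print(o['t'],p,o['contact_force'])
print(row([.56,.1675,.0],ori(174.3)))
c=cam('scene'); save(c,'s7.png',(185,140,335,260),5)
E
```

```text
5.8 [0.55721698 0.16638118 0.04520723] [0.77764655 0.16982663 0.87328039]
([-0.0071, 0.0037, 0.113], [-0.0002, -0.0007, -0.0001])
```

View pics/s7.png

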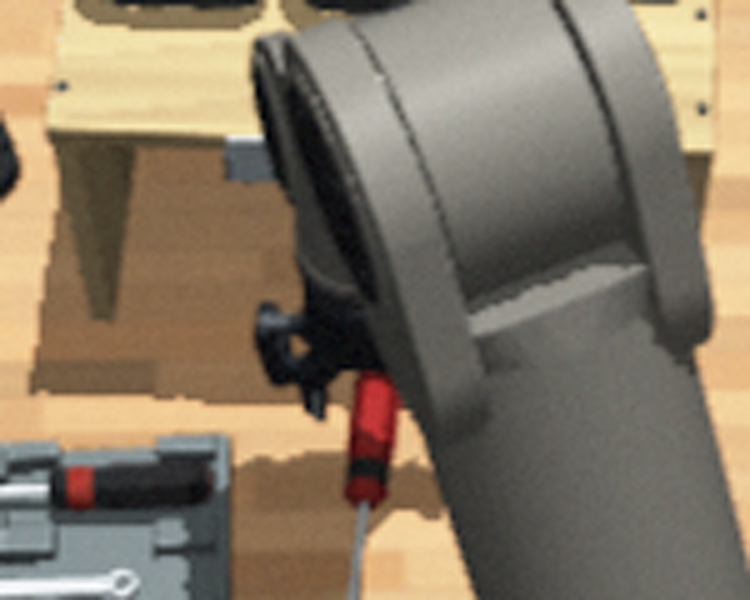

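Handle is between the open fingers (neck at crop 365,500). Descend, then close at full force.

Call:
{"name": "play_rows", "arguments": {
  "motion": [
    [[-0.007,0.003,0.05],[0,0,0]],
    [[-0.007,0.003,0.1],[0,0,0]],
    [[-0.007,0.003,0.114],[0,0,0]],
    [[-0.007,0.003,0.114],[0,0,0]],
    [[-0.007,0.003,0.114],[0,0,0]]
  ]
}}

```text
t: 6.35
eef_pos: [0.5618, 0.1679, 0.0022]
tool_rot: [-0.0, 0.05, 0.999, 0.0]
contact_force: [-0.1, -0.3, -0.1]
gripper_width: 0.7
```

Call:
{"name": "play_rows", "arguments": {
  "motion": [
    [[0,0,0],[0,0,0]],
    [[0,0,0],[0,0,0]],
    [[0,0,0],[0,0,0]],
    [[0,0,0],[0,0,0]],
    [[0,0,0],[0,0,0]],
    [[0,0,0],[0,0,0]]
  ],
  "fingers": 0,
  "grip_force": 110
}}

```text
t: 6.95
eef_pos: [0.5626, 0.1682, 0.0039]
tool_rot: [0.0, 0.05, 0.999, 0.001]
contact_force: [-2.4, -0.5, 9.6]
gripper_width: 0.305
```

```bash
python3 - <<'E'
from h import *
o,p,r=obs(); print(o['t'],p,o['gripper_width'],o['contact_force']);print(r.as_matrix())
c=cam('scene'); save(c,'s8.png',(185,140,335,260),5)
E
```

```text
6.95 [0.56259106 0.16815019 0.00389534] 0.3048186162070204 [-2.39920324 -0.52784315  9.62772067]
[[-9.94944079e-01  1.00426993e-01  8.35540251e-04]
 [ 1.00427914e-01  9.94943678e-01  1.14495877e-03]
 [-7.16330724e-04  1.22308152e-03 -9.99998995e-01]]
```

View pics/s8.png

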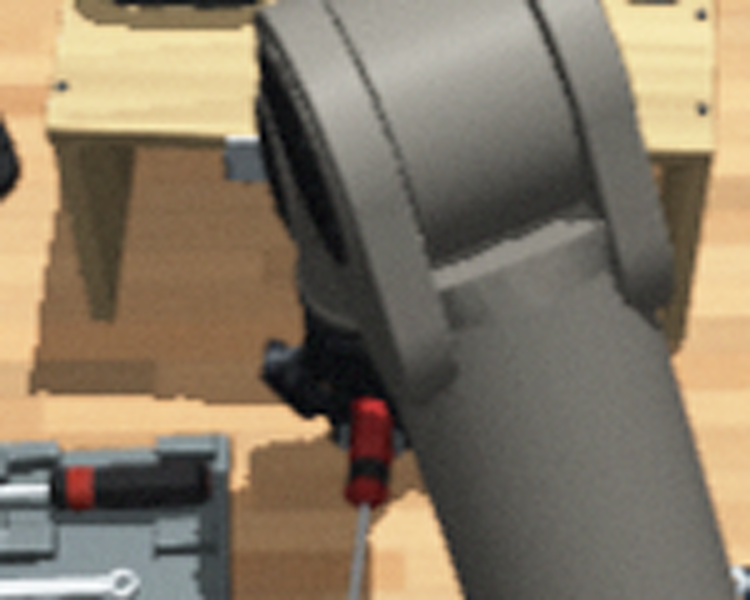

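Call:
{"name": "play_rows", "arguments": {
  "motion": [
    [[0,0,-0.04],[0,0,0]],
    [[0.0,0,-0.12],[0,0,0]],
    [[0.05,0,-0.2],[0,0,0]],
    [[0.13,0,-0.28],[0,0,0]],
    [[0.22,0,-0.3],[0,0,0]],
    [[0.25,0,-0.3],[0,0,0]],
    [[0.25,0,-0.3],[0,0,0]]
  ]
}}

```text
t: 7.7
eef_pos: [0.4614, 0.1784, 0.1241]
tool_rot: [0.0, 0.049, 0.999, 0.001]
contact_force: [-1.0, -0.1, -2.2]
gripper_width: 0.303
```

```bash
python3 - <<'E'
from h import *
o,p,r=obs(); print(o['t'],p,o['q'],o['gripper_width'],o['contact_force'])
c=cam('scene'); save(c,'s9.png',(185,140,335,260),5)
r0=r
for az in (134,94): print(row([.46,.19,.125],ori(az)))
E
```

```text
7.7 [0.46140074 0.1783552  0.12412905] [-0.62137282  0.32477469  0.15165553  2.08779931 -0.07396292  0.73287979
  1.04946167] 0.30297055672349177 [-0.97810715 -0.06212071 -2.15616377]
([0.0104, 0.0286, -0.0025], [0.0003, 0.0001, 0.1119])
([0.0104, 0.0286, -0.0025], [0.0003, -0.0, 0.223])
```

View pics/s9.png

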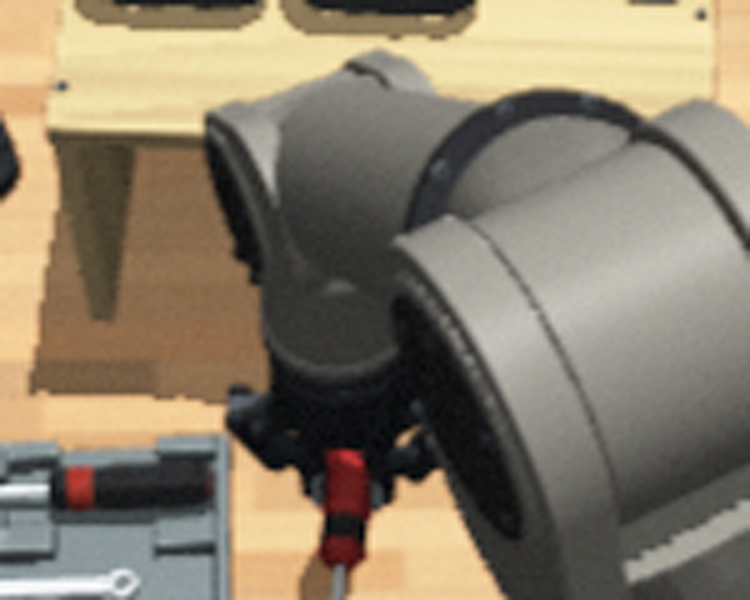

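Call:
{"name": "play_rows", "arguments": {
  "motion": [
    [[0,0.01,-0.02],[0,0,0.023]],
    [[0,0.02,-0.03],[0,0,0.046]],
    [[0,0.03,-0.03],[0,0,0.069]],
    [[0,0.03,-0.03],[0,0,0.092]],
    [[0,0.03,-0.03],[0,0,0.115]],
    [[0,0.03,-0.03],[0,0,0.138]],
    [[0,0.03,-0.03],[0,0,0.161]],
    [[0,0.03,-0.03],[0,0,0.184]]
  ]
}}

```text
t: 8.55
eef_pos: [0.4658, 0.1897, 0.1356]
tool_rot: [0.001, 0.59, 0.807, 0.001]
contact_force: [-0.8, 0.5, -1.8]
gripper_width: 0.303
```

Call:
{"name": "play_rows", "arguments": {
  "motion": [
    [[0,0,0],[0,0,0.023]],
    [[0,0,0],[0,0,0.046]],
    [[0,0,0],[0,0,0.069]],
    [[0,0,0],[0,0,0.092]],
    [[0,0,0],[0,0,0.115]],
    [[0,0,0],[0,0,0.138]],
    [[0,0,0],[0,0,0.161]],
    [[0,0,0],[0,0,0.184]]
  ]
}}

```text
t: 9.35
eef_pos: [0.4676, 0.1892, 0.1353]
tool_rot: [0.001, 0.937, 0.35, 0.001]
contact_force: [-0.1, 0.1, -1.2]
gripper_width: 0.306
```

```bash
python3 - <<'E'
from h import *
o,p,r=obs(); print(o['t'],p,o['q'],o['gripper_width'],o['contact_force'])
print(row([.47,.2,.12],ori(-3)))
c=cam('scene'); save(c,'s10.png',(165,140,335,270),4.5)
E
```

```text
9.35 [0.46757772 0.1891886  0.13531321] [-1.0686914   0.38513574  0.69272125  2.08522904 -0.34382124  0.78133392
 -1.01953649] 0.3064426296776313 [-0.07682142  0.10775785 -1.24285258]
([0.0222, -0.0165, 0.0383], [0.0004, -0.0005, 0.1223])
```

View pics/s10.png

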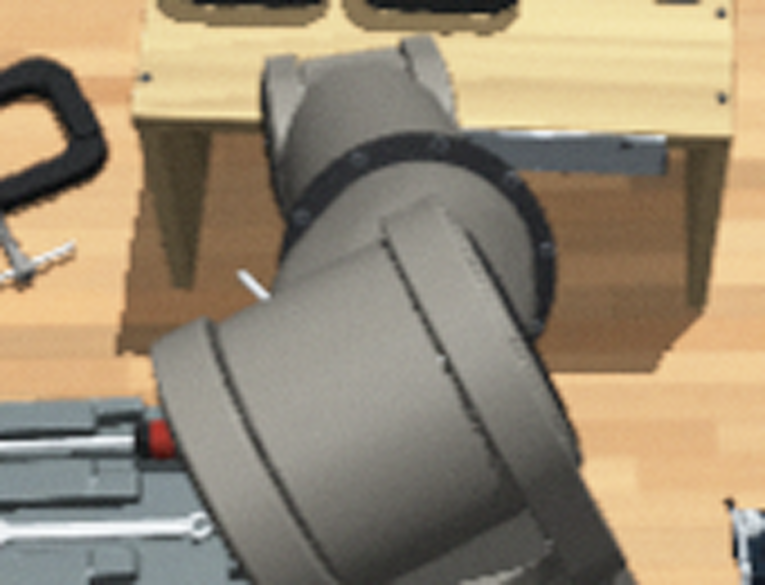

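```bash
cat >> h.py <<'E'
TIP=np.array([.153,0,-.0096])
def tipw():
    o,p,r=obs(); return p+r.apply(TIP)
E
python3 - <<'E'
from h import *
d=cam('scene'); t=tipw(); print(t,proj(d,t)); z=d['range_z']
u0,v0=165+241/4.5,140+272/4.5; print(u0,v0, Pz(d,u0,v0,t[2]))
for v in range(198,209): print(v,[int(1000*P(d,u,v)[2]) for u in range(214,228)])
E
```

```text
[0.58218549 0.29036057 0.14503172] (np.float64(216.85061797434048), np.float64(199.7926933116521), np.float64(1.4972285099367495))
218.55555555555554 200.44444444444446 [0.57983265 0.28518782 0.14503172]
198 [3, 1, -2, 0, 1, 0, -4, -4, 1, 0, -5, -8, 3, 704]
199 [-1, 4, 0, -3, 8, 4, -1, 0, 0, 3, -1, -2, 1, 775]
200 [-2, 1, -5, -3, 145, 145, 146, 0, 0, 0, 2, 1, -3, 783]
201 [-4, 1, 0, 9, -1, 148, 144, 146, -6, -2, 3, 4, 779, 788]
202 [4, -2, 3, 2, 0, 4, 149, 149, 147, 0, -3, 1, 786, 794]
203 [0, 3, -1, 0, 2, 2, 0, 142, 148, 145, -4, 780, 791, 795]
204 [-4, 3, -1, 0, 2, 0, 0, -2, 148, 145, 0, 786, 796, 815]
205 [0, -5, 6, 0, -2, 5, -1, 0, 1, 146, 151, 813, 819, 820]
206 [1, 4, -1, 0, -6, 0, -1, 0, 0, 809, 816, 821, 821, 822]
207 [-2, -1, -11, 0, -2, 6, -3, 1, 815, 818, 820, 823, 825, 823]
208 [2, 0, -1, -5, 0, 3, 816, 818, 818, 822, 823, 824, 826, 827]
```

```bash
sed -i 's/^TIP=.*/TIP=np.array([.149,.002,-.0096])/' h.py; cat >> h.py <<'E'
L0=np.array([.6375,.198,.185]); LX=np.array([.9986,-.052,0]); LY=np.array([.052,.9986,0])
def lamp(x,y,z): return L0+LX*x+LY*y+np.array([0,0,z])
def tcp_for_tip(t,r): return t-r.apply(TIP)
def inlamp(t): d=t-L0; return np.array([d@LX,d@LY,d[2]])
E
python3 - <<'E'
from h import *
for pt in (0,20):
    r=ori(-3,pt); p=tcp_for_tip(lamp(-.05,0,-.035),r); print(pt,p,row(p,r))
E
```

```text
0 [0.43887887 0.21039532 0.1404    ] ([-0.0186, -0.0864, -0.0133], [0.0004, -0.0004, 0.1231])
20 [0.45113125 0.2097532  0.09001795] ([0.0032, -0.0654, 0.1128], [-0.021, 0.0523, 0.1219])
```

Call:
{"name": "play_rows", "arguments": {
  "motion": [
    [[0,-0.02,0],[0,0,0.021]],
    [[-0.01,-0.04,0],[0,0,0.042]],
    [[-0.02,-0.06,0],[0,0,0.063]],
    [[-0.02,-0.08,0],[0,0,0.084]],
    [[-0.02,-0.086,0],[0,0,0.105]],
    [[-0.02,-0.086,0],[0,0,0.123]],
    [[-0.02,-0.086,0],[0,0,0.123]]
  ]
}}

```text
t: 10.15
eef_pos: [0.4394, 0.2099, 0.1349]
tool_rot: [0.002, 1.0, -0.025, 0.002]
contact_force: [0.3, 0.0, -1.5]
gripper_width: 0.308
```

```bash
python3 - <<'E'
from h import *
o,p,r=obs(); print(o['t'],p,o['q'],o['gripper_width'],o['contact_force'])
r=ori(-3,20); p=tcp_for_tip(lamp(-.05,0,-.035),r); print(p,row(p,r))
E
```

```text
10.15 [0.43936759 0.20986406 0.13489322] [-1.29981603  0.42086682  0.90840183  2.13119249 -0.46146386  0.79439421
 -1.72148541] 0.30846941103656583 [ 0.26518166  0.0230929  -1.5013972 ]
[0.45113125 0.2097532  0.09001795] ([0.0289, -0.0015, 0.1123], [0.0004, 0.0549, 0.0006])
```

Call:
{"name": "play_rows", "arguments": {
  "motion": [
    [[0.005,0,0.03],[0,0.015,0]],
    [[0.015,0,0.07],[0,0.035,0]],
    [[0.029,-0.0015,0.112],[0,0.055,0]],
    [[0.029,-0.0015,0.112],[0,0.055,0]],
    [[0.029,-0.0015,0.112],[0,0.055,0]],
    [[0.029,-0.0015,0.112],[0,0.055,0]]
  ]
}}

```text
t: 10.75
eef_pos: [0.4529, 0.2103, 0.0913]
tool_rot: [0.005, 0.984, -0.024, 0.174]
contact_force: [0.7, -0.9, -0.4]
gripper_width: 0.306
```

```bash
python3 - <<'E'
from h import *
o,p,r=obs(); print(o['t'],p,o['q'],o['gripper_width'],o['contact_force'],tipw(),inlamp(tipw()))
d=cam('scene'); save(d,'s11.png',(185,120,335,240),5); print(proj(d,tipw()))
c=cam('top'); save(c,'t11.png',(180,120,330,240),5); print(proj(c,tipw()))
r=ori(-3,20)
for q in ((.047,0,-.018),(.047,0,.006)): print(row(tcp_for_tip(lamp(*q),r),r))
E
```

```text
10.75 [0.45286775 0.21029934 0.09126877] [-1.45933641  0.44273966  0.9102057   2.35162232 -0.49604402  0.25947996
 -1.80068614] 0.3058253648048666 [ 0.67096691 -0.88657583 -0.43301698] [0.5893287  0.20182643 0.15130025] [-0.04830283  0.00131616 -0.03369975]
(np.float64(246.60006587973342), np.float64(196.2340182430508), np.float64(1.4961333638540868))
(np.float64(238.06888490106837), np.float64(188.3378423808752), np.float64(1.510394484101972))
([0.237, 0.002, 0.0448], [0.0001, -0.0002, 0.0005])
([0.2576, 0.0021, -0.0116], [0.0001, -0.0002, 0.0005])
```

View pics/s11.png

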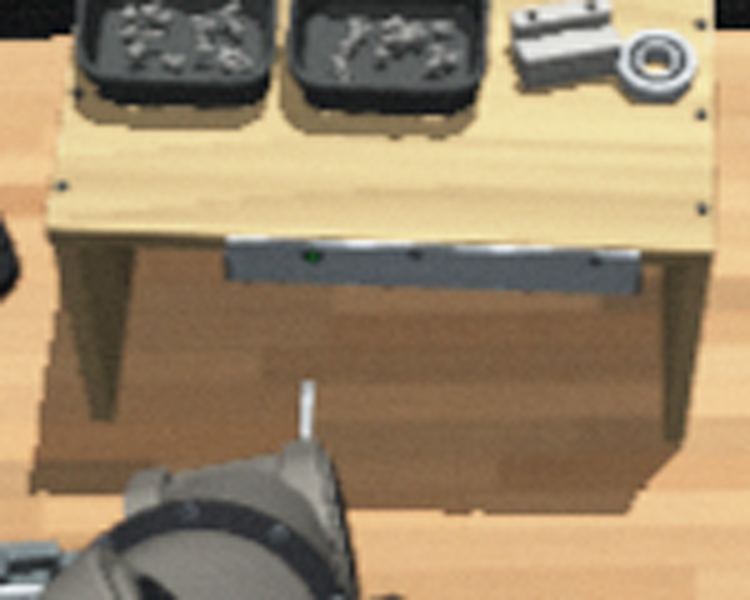

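View pics/t11.png

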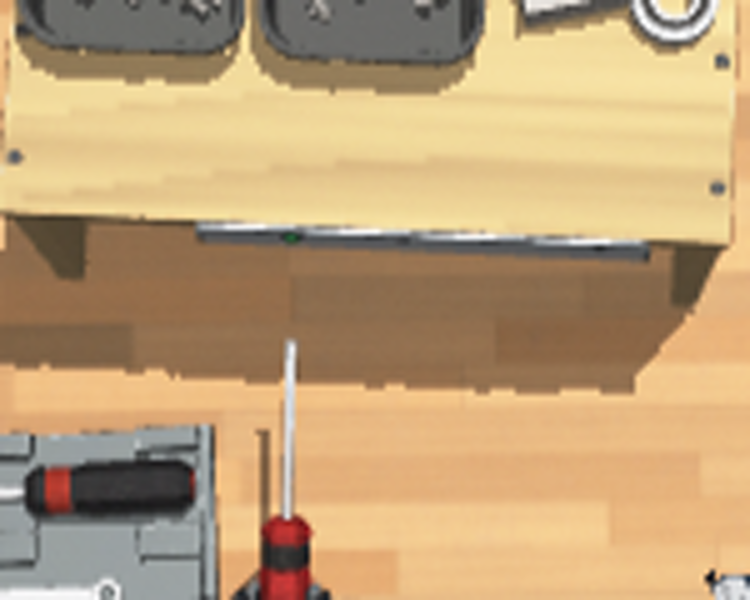

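Call:
{"name": "play_rows", "arguments": {
  "motion": [
    [[0.03,0.001,0.006],[0,0,0]],
    [[0.08,0.002,0.015],[0,0,0]],
    [[0.13,0.002,0.025],[0,0,0]],
    [[0.18,0.002,0.035],[0,0,0]],
    [[0.225,0.002,0.043],[0,0,0]],
    [[0.237,0.002,0.045],[0,0,0]],
    [[0.237,0.002,0.045],[0,0,0]]
  ]
}}

```text
t: 11.55
eef_pos: [0.549, 0.2042, 0.1075]
tool_rot: [0.005, 0.984, -0.025, 0.175]
contact_force: [-0.5, -0.3, -1.3]
gripper_width: 0.3
```

```bash
python3 - <<'E'
from h import *
o,p,r=obs(); print(o['t'],p,o['q'],o['gripper_width'],o['contact_force'],inlamp(tipw()))
r=ori(-3,20)
for z in (-.006,-.002,.002,.006,.01): print(z,row(tcp_for_tip(lamp(.047,0,z),r),r))
E
```

```text
11.55 [0.54900677 0.20424663 0.10752923] [-1.22040217  0.49634729  0.8178375   2.16381876 -0.4969694   0.35580176
 -1.69788901] 0.2996587571889284 [-0.51031924 -0.32237032 -1.33070908] [ 0.04791795 -0.0001063  -0.01722545]
-0.006 ([0.0074, -0.001, -0.0279], [0.0001, -0.0003, 0.0003])
-0.002 ([0.0109, -0.001, -0.0373], [0.0001, -0.0003, 0.0003])
0.002 ([0.0143, -0.001, -0.0466], [0.0001, -0.0003, 0.0003])
0.006 ([0.0178, -0.001, -0.056], [0.0001, -0.0003, 0.0003])
0.01 ([0.0212, -0.001, -0.0654], [0.0001, -0.0003, 0.0003])
```

Call:
{"name": "play_rows", "arguments": {
  "motion": [
    [[0.004,-0.001,-0.015],[0,0,0]],
    [[0.0075,-0.001,-0.028],[0,0,0]],
    [[0.011,-0.001,-0.037],[0,0,0]],
    [[0.014,-0.001,-0.046],[0,0,0]],
    [[0.014,-0.001,-0.046],[0,0,0]]
  ]
}}

```text
t: 12.05
eef_pos: [0.5474, 0.2051, 0.1269]
tool_rot: [0.005, 0.984, -0.024, 0.174]
contact_force: [-0.2, -0.5, -2.1]
gripper_width: 0.307
```

```bash
python3 - <<'E'
from h import *
o,p,r=obs(); print(o['t'],p,o['contact_force'],inlamp(tipw()))
d=cam('scene'); save(d,'s12.png',(185,120,335,240),5)
r=ori(-3,20)
for z in (.004,.006,.008,.01): print(z,row(tcp_for_tip(lamp(.047,0,z),r),r))
E
```

```text
12.05 [0.54736391 0.20509484 0.12693502] [-0.15530835 -0.46389296 -2.14451839] [0.04627426 0.00074546 0.00208987]
0.004 ([0.0034, 0.0007, -0.0049], [0.0, -0.0002, 0.0004])
0.006 ([0.0052, 0.0007, -0.0096], [0.0, -0.0002, 0.0004])
0.008 ([0.0069, 0.0007, -0.0143], [0.0, -0.0002, 0.0004])
0.01 ([0.0086, 0.0007, -0.019], [0.0, -0.0002, 0.0004])
```

View pics/s12.png

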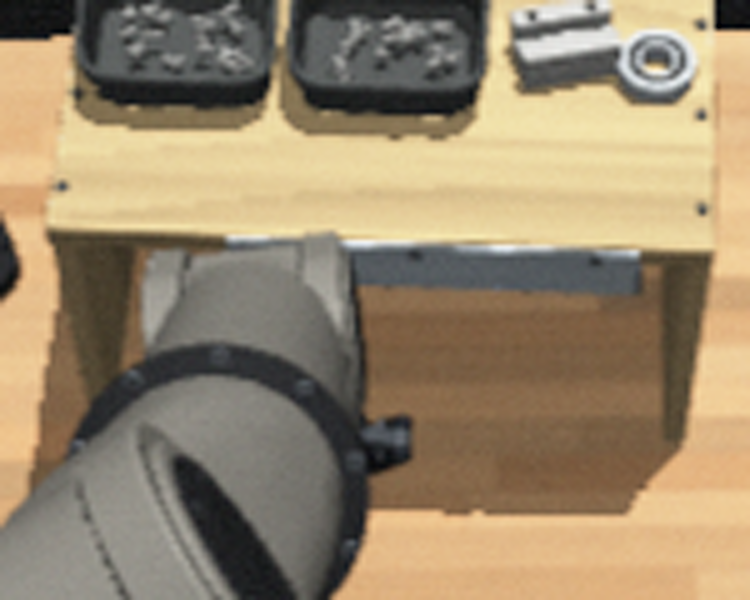

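Call:
{"name": "play_rows", "arguments": {
  "motion": [
    [[0.003,0,-0.005],[0,0,0]],
    [[0.005,0,-0.0095],[0,0,0]],
    [[0.007,0,-0.014],[0,0,0]],
    [[0.007,0,-0.014],[0,0,0]],
    [[0.007,0,-0.014],[0,0,0]]
  ]
}}

```text
t: 12.6
eef_pos: [0.5482, 0.205, 0.133]
tool_rot: [0.005, 0.984, -0.025, 0.174]
contact_force: [-0.0, -0.6, -3.5]
gripper_width: 0.305
```

```bash
python3 - <<'E'
from h import *
o,p,r=obs(); print(o['t'],p,o['contact_force'],o['torque'],inlamp(tipw()))
r=ori(-3,20)
for z in (.010,.013): print(z,row(tcp_for_tip(lamp(.047,0,z),r),r))
E
```

```text
12.6 [0.54820577 0.2049589  0.13297765] [-1.95491860e-03 -6.17960185e-01 -3.52618981e+00] [0.11447718 0.83559442 0.03684469] [0.0471087  0.00064452 0.00816248]
0.01 ([0.0013, 0.0007, -0.005], [0.0, -0.0002, 0.0004])
0.013 ([0.0039, 0.0007, -0.012], [0.0, -0.0002, 0.0004])
```

Call:
{"name": "play_rows", "arguments": {
  "motion": [
    [[0.0013,0,-0.005],[0,0,0]],
    [[0.003,0,-0.01],[0,0,0]],
    [[0.003,0,-0.01],[0,0,0]]
  ]
}}

```text
t: 12.9
eef_pos: [0.5473, 0.2049, 0.1369]
tool_rot: [0.005, 0.984, -0.024, 0.174]
contact_force: [-1.5, 0.6, -4.3]
gripper_width: 0.299
```

```bash
python3 - <<'E'
from h import *
for i in range(4):
    o,p,r=obs(); print(o['t'],p,o['contact_force'],o['torque'],inlamp(tipw())); cam('top')
E
```

```text
12.9 [0.54726748 0.2048764  0.13689206] [-1.51306669  0.59555404 -4.30973472] [0.08860604 1.42781483 0.00982867] [0.04625935 0.00053427 0.0118879 ]
12.95 [0.5473028  0.20484204 0.13682091] [-1.46523357  0.33084036 -4.47354488] [0.08298333 1.4730291  0.013711  ] [0.0462882  0.00049997 0.01183538]
13.0 [0.54735667 0.20484887 0.13679513] [-0.72479228 -0.15685718 -4.86805109] [ 0.08020621  1.57807618 -0.01500152] [0.04633705 0.00051065 0.01182008]
13.05 [0.54738317 0.20483976 0.13678374] [-1.66659846  0.11798002 -4.76962062] [0.09993141 1.56901894 0.08392582] [0.04636067 0.00050069 0.01181621]
```

Call:
{"name": "play_rows", "arguments": {
  "motion": [
    [[0.0015,0,-0.004],[0,0,0]],
    [[0.003,0,-0.008],[0,0,0]],
    [[0.003,0,-0.008],[0,0,0]],
    [[0.003,0,-0.008],[0,0,0]]
  ]
}}

```text
t: 13.5
eef_pos: [0.547, 0.2048, 0.14]
tool_rot: [0.005, 0.985, -0.025, 0.173]
contact_force: [-2.4, 0.7, -6.9]
gripper_width: 0.304
```

```bash
python3 - <<'E'
from h import *
o,p,r=obs(); print(o['t'],p,o['contact_force'],o['torque'],o['gripper_width'],inlamp(tipw()))
c=cam('top');save(c,'t13.png',(180,120,330,240),5)
E
```

```text
13.5 [0.5470341  0.20475154 0.13996999] [-2.44235518  0.72002583 -6.87041847] [5.22058435e-02 1.93730087e+00 6.69154278e-04] 0.30425298793669814 [0.04606077 0.00040118 0.0149021 ]
```

View pics/t13.png

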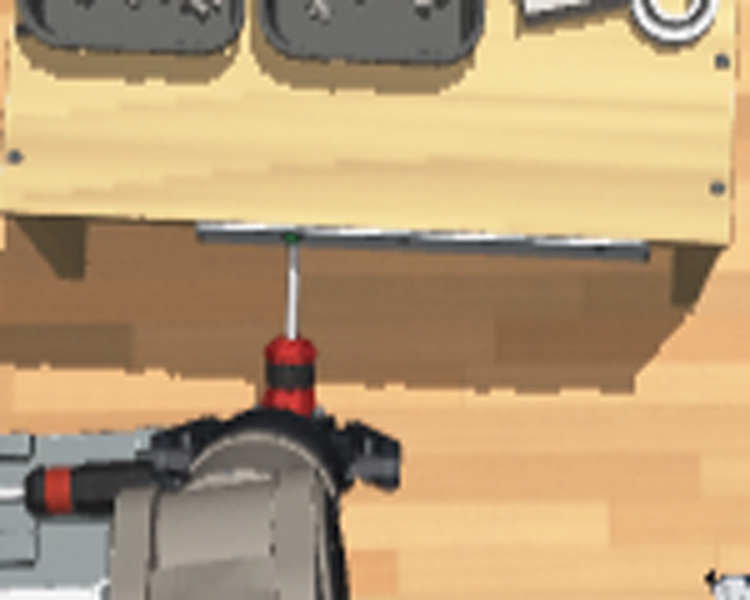

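Call:
{"name": "play_rows", "arguments": {
  "motion": [
    [[-0.007,0,0.02],[0,0,0]],
    [[-0.02,0,0.055],[0,0,0]],
    [[-0.03,0,0.083],[0,0,0]],
    [[-0.1,0,0.07],[0,0,0]],
    [[-0.2,0,0.045],[0,0,0]],
    [[-0.26,0,0.035],[0,0,0]],
    [[-0.26,0,0.035],[0,0,0]],
    [[-0.26,0,0.035],[0,0,0]]
  ]
}}

```text
t: 14.35
eef_pos: [0.456, 0.2103, 0.0921]
tool_rot: [0.004, 0.984, -0.024, 0.175]
contact_force: [0.4, 0.5, -0.8]
gripper_width: 0.308
```

```bash
python3 - <<'E'
from h import *
o,p,r=obs(); print(o['t'],p,o['contact_force'],o['torque'],o['gripper_width'],inlamp(tipw()))
d=cam('scene'); save(d,'s14.png',(185,120,335,240),5); print(proj(d,tipw()))
c=cam('top'); save(c,'t14.png',(180,120,330,240),5); print(proj(c,tipw()))
print(d['pixels'][168:175,244:252].tolist())
d0=np.load('scene.npy',allow_pickle=True).item(); print(d0['pixels'][168:175,244:252].tolist())
E
```

```text
14.35 [0.45597767 0.21034525 0.09212993] [ 0.38056278  0.52732509 -0.78257037] [ 0.02215147  0.39008276 -0.04539973] 0.3080129965636527 [-0.04538485  0.00128241 -0.03242448]
(np.float64(246.659682433127), np.float64(195.07345312982872), np.float64(1.4967309295145277))
(np.float64(238.1687490964531), np.float64(187.04073062618664), np.float64(1.5097009244496005))
[[[109, 111, 109], [117, 118, 115], [124, 126, 122], [147, 151, 149], [164, 170, 170], [159, 168, 167], [168, 174, 174], [175, 182, 183]], [[87, 92, 97], [85, 92, 93], [84, 89, 92], [88, 96, 98], [104, 111, 115], [112, 121, 124], [119, 127, 132], [119, 127, 132]], [[75, 78, 82], [56, 62, 62], [37, 54, 46], [34, 71, 46], [40, 63, 52], [64, 68, 71], [83, 92, 94], [86, 91, 93]], [[81, 85, 88], [56, 62, 63], [14, 48, 24], [24, 72, 37], [23, 55, 31], [53, 58, 57], [83, 87, 92], [81, 85, 90]], [[84, 90, 95], [75, 81, 83], [62, 75, 70], [51, 74, 61], [56, 74, 64], [71, 78, 81], [82, 86, 90], [83, 89, 93]], [[82, 89, 93], [77, 83, 86], [80, 88, 91], [78, 86, 86], [77, 84, 88], [87, 93, 98], [84, 90, 95], [82, 86, 93]], [[79, 85, 89],
[... 235 characters left out ...]
]], [[86, 91, 97], [85, 94, 95], [85, 92, 95], [90, 94, 100], [108, 114, 119], [114, 124, 128], [121, 131, 134], [124, 131, 136]], [[75, 82, 84], [55, 61, 64], [39, 56, 46], [35, 69, 47], [40, 65, 52], [66, 70, 73], [88, 92, 97], [87, 94, 97]], [[82, 87, 93], [55, 65, 65], [17, 54, 29], [24, 72, 37], [14, 52, 24], [56, 60, 65], [89, 93, 96], [85, 91, 96]], [[86, 92, 96], [78, 83, 86], [68, 81, 76], [48, 74, 59], [56, 75, 66], [81, 88, 90], [83, 84, 90], [84, 87, 94]], [[86, 91, 97], [87, 91, 93], [83, 89, 90], [76, 86, 87], [79, 86, 87], [84, 91, 93], [84, 91, 95], [86, 94, 96]], [[81, 86, 93], [82, 89, 94], [84, 89, 92], [82, 89, 92], [85, 88, 95], [87, 90, 97], [82, 88, 92], [83, 90, 94]]]
```

View pics/s14.png

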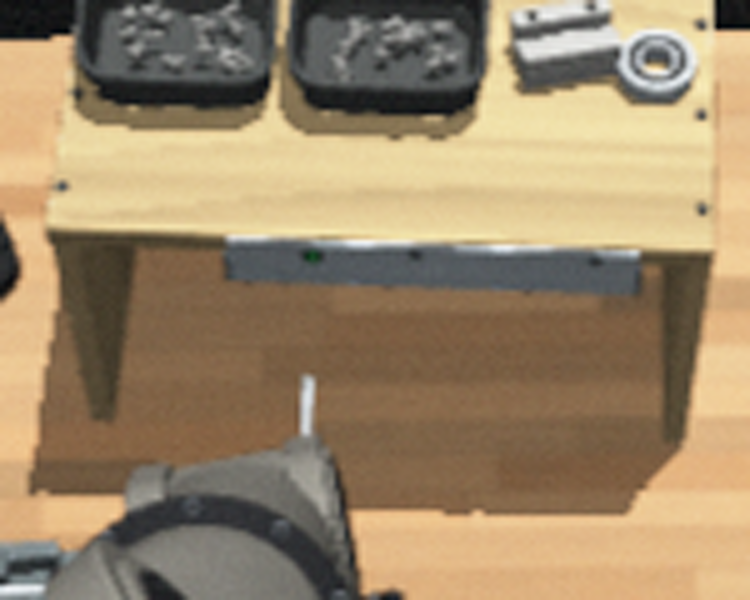

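View pics/t14.png

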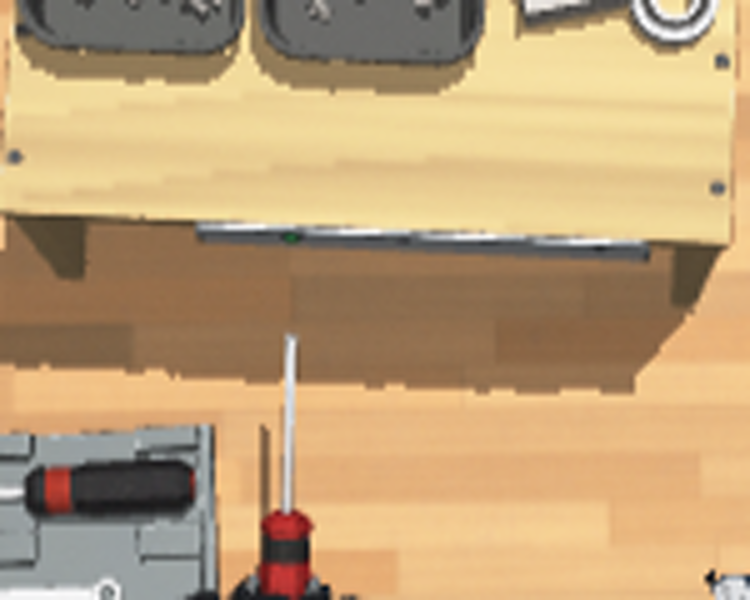

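```bash
python3 - <<'E'
from h import *
r=ori(-3,20)
for q in ((.048,0,-.02),(.048,0,-.006)): print(row(tcp_for_tip(lamp(*q),r),r))
E
```

```text
([0.2283, 0.0018, 0.05], [-0.0001, -0.0005, 0.0003])
([0.2404, 0.0018, 0.0171], [-0.0001, -0.0005, 0.0003])
```

Call:
{"name": "play_rows", "arguments": {
  "motion": [
    [[0.04,0.001,0.01],[0,0,0]],
    [[0.1,0.002,0.024],[0,0,0]],
    [[0.16,0.002,0.04],[0,0,0]],
    [[0.22,0.002,0.05],[0,0,0]],
    [[0.228,0.002,0.05],[0,0,0]],
    [[0.234,0.002,0.033],[0,0,0]],
    [[0.24,0.002,0.017],[0,0,0]],
    [[0.24,0.002,0.017],[0,0,0]]
  ]
}}

```text
t: 15.25
eef_pos: [0.5487, 0.2049, 0.1198]
tool_rot: [0.004, 0.984, -0.025, 0.176]
contact_force: [0.1, 0.5, -0.9]
gripper_width: 0.307
```

```bash
cat > fz.py <<'E'
from h import *
F=[];T=[]
for i in range(8):
    o,p,r=obs(); F.append(o['contact_force']); T.append(o['torque']); cam('top')
print(o['t'],np.mean(F,0).round(2),np.std(F,0).round(2),np.mean(T,0).round(3),inlamp(tipw()).round(4))
r=ori(-3,20); t=inlamp(tipw())
for dz in (.004,.008): print(row(tcp_for_tip(lamp(.047,0,t[2]+dz),r),r))
E
python3 fz.py
```

```text
15.6 [ 0.05  0.07 -0.81] [0.45 0.51 0.37] [ 0.015  0.423 -0.001] [ 0.0474  0.0003 -0.0058]
([0.0024, -0.0001, -0.0109], [-0.0001, -0.0005, 0.0003])
([0.0058, -0.0001, -0.0202], [-0.0001, -0.0005, 0.0003])
```

Baseline: Fz −0.8, τy 0.42. Step up to about +2 mm.

Call:
{"name": "play_rows", "arguments": {
  "motion": [
    [[0.003,0,-0.011],[0,0,0]],
    [[0.006,0,-0.02],[0,0,0]],
    [[0.006,0,-0.02],[0,0,0]]
  ]
}}

```text
t: 15.95
eef_pos: [0.5485, 0.2048, 0.1278]
tool_rot: [0.004, 0.984, -0.025, 0.175]
contact_force: [-0.3, 0.0, -0.5]
gripper_width: 0.306
```

```bash
python3 fz.py
```

```text
16.3 [ 0.39  0.14 -1.16] [0.58 0.67 0.54] [0.018 0.44  0.008] [0.0469 0.0002 0.0024]
([0.0037, -0.0002, -0.0103], [-0.0001, -0.0004, 0.0003])
([0.0072, -0.0002, -0.0197], [-0.0001, -0.0004, 0.0003])
```

Call:
{"name": "play_rows", "arguments": {
  "motion": [
    [[0.003,0,-0.008],[0,0,0]],
    [[0.003,0,-0.01],[0,0,0]]
  ]
}}

```text
t: 16.55
eef_pos: [0.5476, 0.2045, 0.1313]
tool_rot: [0.004, 0.984, -0.025, 0.175]
contact_force: [-0.2, 0.0, -1.2]
gripper_width: 0.302
```

```bash
python3 fz.py
```

```text
16.9 [ 0.15 -0.34 -2.17] [0.69 0.47 0.47] [ 0.021  0.703 -0.067] [0.0465 0.0001 0.0065]
([0.0045, -0.0004, -0.0099], [-0.0001, -0.0004, 0.0003])
([0.008, -0.0004, -0.0193], [-0.0001, -0.0004, 0.0003])
```

Call:
{"name": "play_rows", "arguments": {
  "motion": [
    [[0.003,0,-0.008],[0,0,0]],
    [[0.003,0,-0.01],[0,0,0]]
  ]
}}

```text
t: 17.15
eef_pos: [0.5469, 0.2045, 0.1352]
tool_rot: [0.005, 0.984, -0.025, 0.174]
contact_force: [-0.3, -0.4, -4.2]
gripper_width: 0.304
```

```bash
python3 fz.py
```

```text
17.5 [-0.87 -0.48 -4.27] [0.37 0.3  0.43] [ 0.015  1.246 -0.068] [0.0459 0.0001 0.0103]
([0.0059, -0.0006, -0.0091], [-0.0, -0.0003, 0.0003])
([0.0093, -0.0006, -0.0185], [-0.0, -0.0003, 0.0003])
```

Call:
{"name": "play_rows", "arguments": {
  "motion": [
    [[-0.007,0,0.02],[0,0,0]],
    [[-0.02,0,0.055],[0,0,0]],
    [[-0.03,0,0.07],[0,0,0]],
    [[-0.1,0,0.06],[0,0,0]],
    [[-0.2,0,0.035],[0,0,0]],
    [[-0.26,0,0.025],[0,0,0]],
    [[-0.26,0,0.025],[0,0,0]],
    [[-0.26,0,0.025],[0,0,0]]
  ]
}}

```text
t: 18.35
eef_pos: [0.4535, 0.2099, 0.0903]
tool_rot: [0.004, 0.984, -0.024, 0.175]
contact_force: [0.3, 0.4, -0.5]
gripper_width: 0.307
```

```bash
python3 - <<'E'
from h import *
o,p,r=obs(); print(o['t'],p,o['contact_force'],o['q'],inlamp(tipw()))
print(row([.44,.215,.15],ori(-3,0)))
print(row([.43,.25,.15],ori(40,0)))
E
```

```text
18.35 [0.45353351 0.20990737 0.09026977] [ 0.33822927  0.35864476 -0.46942921] [-1.45045477  0.44132717  0.89998618  2.35372277 -0.49428461  0.25054255
 -1.80339622] [-0.04779637  0.00071568 -0.03429927]
([0.0192, -0.0111, -0.152], [-0.0001, -0.0561, 0.0005])
([-0.0082, -0.0973, -0.1621], [0.0209, -0.0534, -0.1177])
```

Call:
{"name": "play_rows", "arguments": {
  "motion": [
    [[0.005,-0.003,-0.03],[0,-0.015,0]],
    [[0.01,-0.006,-0.08],[0,-0.035,0]],
    [[0.019,-0.011,-0.13],[0,-0.056,0]],
    [[0.019,-0.011,-0.152],[0,-0.056,0]],
    [[0.019,-0.011,-0.152],[0,-0.056,0]]
  ]
}}

```text
t: 18.85
eef_pos: [0.4422, 0.2146, 0.1508]
tool_rot: [-0.001, 1.0, -0.026, 0.003]
contact_force: [-0.3, -0.2, -1.1]
gripper_width: 0.303
```

Call:
{"name": "play_rows", "arguments": {
  "motion": [
    [[0,-0.02,0],[0,0,-0.023]],
    [[0,-0.04,0],[0,0,-0.046]],
    [[0,-0.07,0],[0,0,-0.069]],
    [[0,-0.1,0],[0,0,-0.092]],
    [[0,-0.13,0],[0,0,-0.115]],
    [[0,-0.15,0],[0,0,-0.138]],
    [[0,-0.15,0],[0,0,-0.161]],
    [[0,-0.15,0],[0,0,-0.184]]
  ]
}}

```text
t: 19.65
eef_pos: [0.4438, 0.275, 0.1493]
tool_rot: [0.001, 0.849, 0.528, 0.003]
contact_force: [-0.1, -0.4, -0.8]
gripper_width: 0.307
```

```bash
python3 - <<'E'
from h import *
o,p,r=obs(); print(o['t'],p,o['contact_force'],o['q'],tipw())
print(row([.398,.328,.12],ori(92)))
E
```

```text
19.65 [0.44378419 0.27504637 0.14926863] [-0.05310014 -0.41613063 -0.81457878] [-1.15289352  0.36687038  0.58970765  2.03310604 -0.27417666  0.81208066
 -0.86234534] [0.51134671 0.40781953 0.15945454]
([0.0679, -0.1616, 0.0725], [0.001, -0.0004, -0.0784])
```

Call:
{"name": "play_rows", "arguments": {
  "motion": [
    [[0.02,-0.05,0],[0,0,-0.02]],
    [[0.04,-0.1,0.02],[0,0,-0.04]],
    [[0.06,-0.14,0.05],[0,0,-0.06]],
    [[0.068,-0.162,0.07],[0.001,0,-0.078]],
    [[0.068,-0.162,0.07],[0.001,0,-0.078]],
    [[0.068,-0.162,0.07],[0.001,0,-0.078]]
  ]
}}

```text
t: 20.25
eef_pos: [0.3972, 0.3276, 0.1202]
tool_rot: [-0.0, 0.696, 0.718, 0.001]
contact_force: [1.3, -0.8, -1.2]
gripper_width: 0.307
```

```bash
python3 - <<'E'
from h import *
o,p,r=obs(); print(o['t'],p,o['contact_force'],o['q'],tipw())
c=cam('top'); save(c,'t15.png',(130,180,290,290),5); print(proj(c,tipw()))
np.save('top15.npy',c,allow_pickle=True)
for z in (.04,.009): print(row([.398,.328,z],ori(92)))
E
```

```text
20.25 [0.39719056 0.32755653 0.12024536] [ 1.29761425 -0.77840065 -1.22605104] [-1.16306797  0.3822731   0.43412017  2.06080494 -0.23462333  0.74313802
 -0.55272993] [0.3946875  0.476535   0.13005905]
(np.float64(138.95543578044115), np.float64(259.94246718086714), np.float64(1.499134192528922))
([0.0009, 0.0001, 0.2018], [0.0003, -0.0003, -0.0009])
([0.0008, -0.0, 0.2793], [0.0003, -0.0003, -0.0009])
```

View pics/t15.png

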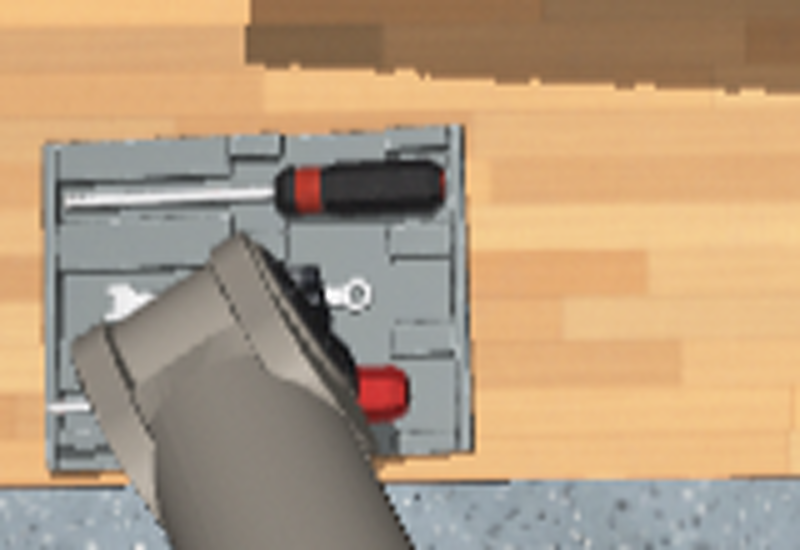

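```bash
python3 - <<'E'
from h import *
c0=np.load('top.npy',allow_pickle=True).item()
save(c0,'t16.png',(132,235,230,280),8)
c=np.load('top15.npy',allow_pickle=True).item()
f=lambda U,V,z:Pz(c,130+(U+.5)/5-.5,180+(V+.5)/5-.5,z)
print('tip',f(48,407,.131),'heel',f(409,392,.13), 'pred heel',tipw()-.2*obs()[2].apply([1,0,0]))
s=np.array([.3984,.3773,.018]); ty=np.array([.0356,-.9994,0]); tx=np.array([-.9994,-.0356,0])
for a,b in((-23,20),(23,20),(-23,100),(23,100),(-12,-60),(12,-60),(-12,-110),(12,-110)):
    u,v,_=proj(c0,s+tx*a/1000+ty*b/1000); print(a,b,round((u-132+.5)*8),round((v-235+.5)*8))
E
```

```text
tip [0.39251196 0.47561691 0.131     ] heel [0.39837007 0.27689904 0.13      ] pred heel [0.40133999 0.27654748 0.13021891]
-23 20 454 137
23 20 457 262
-23 100 669 127
23 100 673 251
-12 -60 239 177
12 -60 240 242
-12 -110 104 184
12 -110 105 249
```

View pics/t16.png

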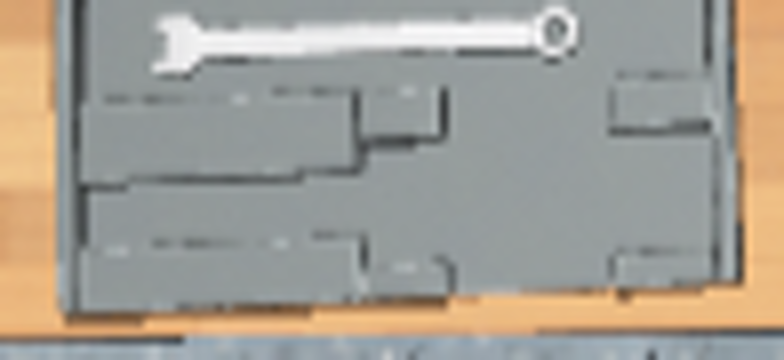

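```bash
python3 - <<'E'
from h import *
for z in (.04,.009): print(row([.4005,.3285,z],ori(92)))
E
```

```text
([0.002, 0.0064, 0.2018], [0.0003, -0.0003, -0.0009])
([0.0018, 0.0062, 0.2793], [0.0003, -0.0003, -0.0009])
```

Call:
{"name": "play_rows", "arguments": {
  "motion": [
    [[0.001,0.006,0.06],[0,0,0]],
    [[0.002,0.0065,0.14],[0,0,0]],
    [[0.002,0.0065,0.2],[0,0,0]],
    [[0.002,0.0065,0.2],[0,0,0]],
    [[0.002,0.0065,0.2],[0,0,0]]
  ]
}}

```text
t: 20.8
eef_pos: [0.4012, 0.328, 0.0412]
tool_rot: [0.0, 0.697, 0.717, 0.001]
contact_force: [-0.1, 0.2, -1.1]
gripper_width: 0.304
```

```bash
python3 - <<'E'
from h import *
o,p,r=obs(); print(o['t'],p,o['contact_force'],o['q'],tipw())
for n in('top','scene'):
    c=cam(n); save(c,n+'17.png',(130,180,290,290) if n=='top' else (130,200,290,310),5); print(proj(c,tipw()))
for z in (.014,.009,.006): print(row([.4005,.3285,z],ori(92)))
E
```

```text
20.8 [0.40117436 0.32800079 0.04117942] [-0.10236878  0.17469942 -1.13493551] [-1.09352885  0.51980605  0.36198983  2.09233984 -0.32597093  0.57966887
 -0.47341572] [0.39906492 0.47698517 0.05099592]
(np.float64(145.18865107748732), np.float64(259.4619368945671), np.float64(1.577619067109536))
(np.float64(153.32827487691085), np.float64(269.90749034612503), np.float64(1.480998547714437))
([-0.0013, -0.0031, 0.0702], [0.0006, -0.0005, -0.001])
([-0.0013, -0.0032, 0.0827], [0.0006, -0.0005, -0.001])
([-0.0014, -0.0032, 0.0902], [0.0006, -0.0005, -0.001])
```

View pics/top17.png

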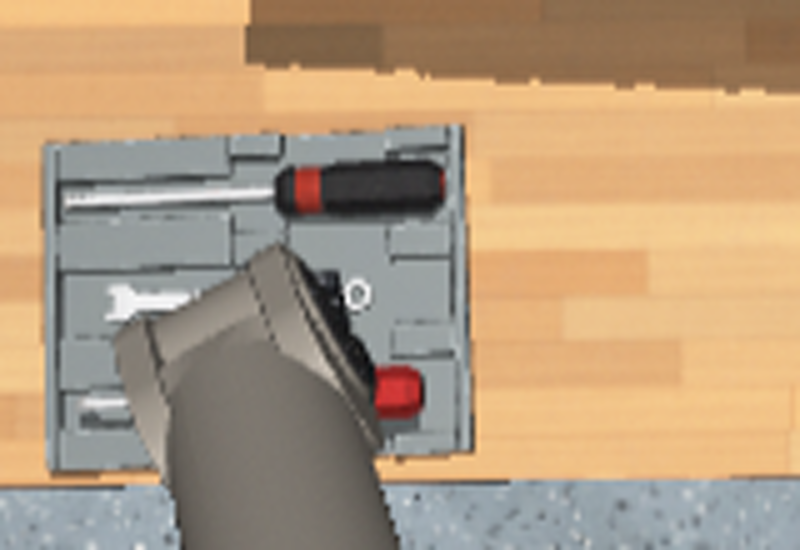

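View pics/scene17.png

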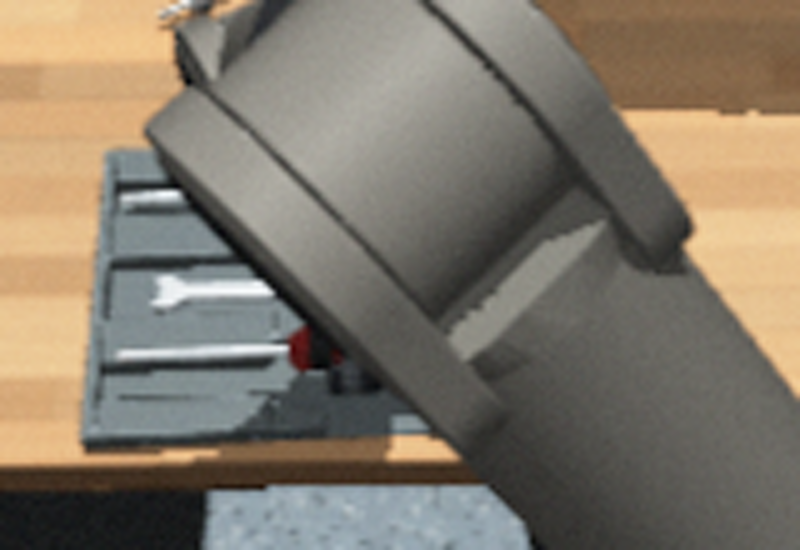

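Call:
{"name": "play_rows", "arguments": {
  "motion": [
    [[0,0,0.03],[0,0,0]],
    [[0,0,0.06],[0,0,0]],
    [[0,0,0.08],[0,0,0]],
    [[0,0,0.083],[0,0,0]],
    [[0,0,0.083],[0,0,0]]
  ]
}}

```text
t: 21.4
eef_pos: [0.4016, 0.3288, 0.0085]
tool_rot: [0.0, 0.697, 0.717, 0.002]
contact_force: [0.0, -0.2, -0.8]
gripper_width: 0.305
```

```bash
python3 - <<'E'
from h import *
o,p,r=obs(); print(o['t'],p,o['contact_force'],tipw())
c=cam('top'); save(c,'top18.png',(130,180,290,290),5); print(proj(c,tipw()))
E
```

```text
21.4 [0.40156677 0.32875273 0.00845656] [ 0.00248987 -0.18106414 -0.80626036] [0.39934442 0.4777226  0.0184664 ]
(np.float64(147.67732307141554), np.float64(259.7645467507381), np.float64(1.6103423945248965))
```

View pics/top18.png

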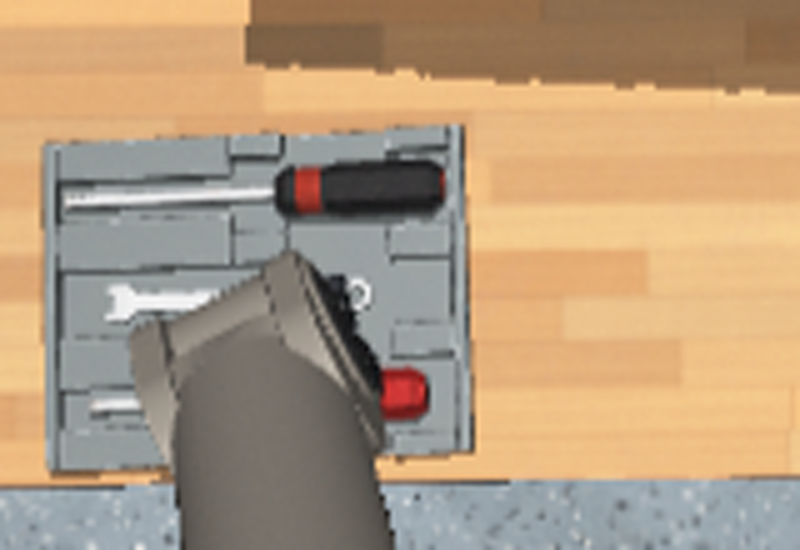

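Call:
{"name": "play_rows", "arguments": {
  "motion": [
    [[0,0,0],[0,0,0]],
    [[0,0,0],[0,0,0]],
    [[0,0,0],[0,0,0]],
    [[0,0,0],[0,0,0]],
    [[0,0,0],[0,0,0]],
    [[0,0,0],[0,0,0]]
  ],
  "fingers": 50
}}

```text
t: 22.05
eef_pos: [0.4018, 0.3289, 0.0087]
tool_rot: [0.0, 0.697, 0.717, 0.002]
contact_force: [0.3, 0.3, 0.2]
gripper_width: 0.584
```

Call:
{"name": "play_rows", "arguments": {
  "motion": [
    [[0,0,-0.03],[0,0,0]],
    [[0,0,-0.1],[0,0,0]],
    [[0,0,-0.2],[0,0,0]],
    [[0,0,-0.3],[0,0,0]],
    [[-0.1,0,-0.4],[0,0,0]],
    [[-0.2,0,-0.45],[0,0,0]],
    [[-0.3,0,-0.5],[0,0,0]],
    [[-0.4,0,-0.5],[0,0,0]]
  ]
}}

```text
t: 22.85
eef_pos: [0.407, 0.1672, 0.2114]
tool_rot: [0.0, 0.697, 0.717, 0.005]
contact_force: [0.1, 0.7, -0.3]
gripper_width: 0.585
```

```bash
python3 - <<'E'
from h import *
o,p,r=obs(); print(o['t'],p,o['contact_force'])
c=cam('top'); save(c,'top19.png',(130,180,290,290),5); np.save('top19.npy',c,allow_pickle=True)
d=cam('scene'); save(d,'scene19.png')
E
```

```text
22.85 [0.40701212 0.16724407 0.21139711] [ 0.12209336  0.68450576 -0.2796076 ]
```

View pics/top19.png

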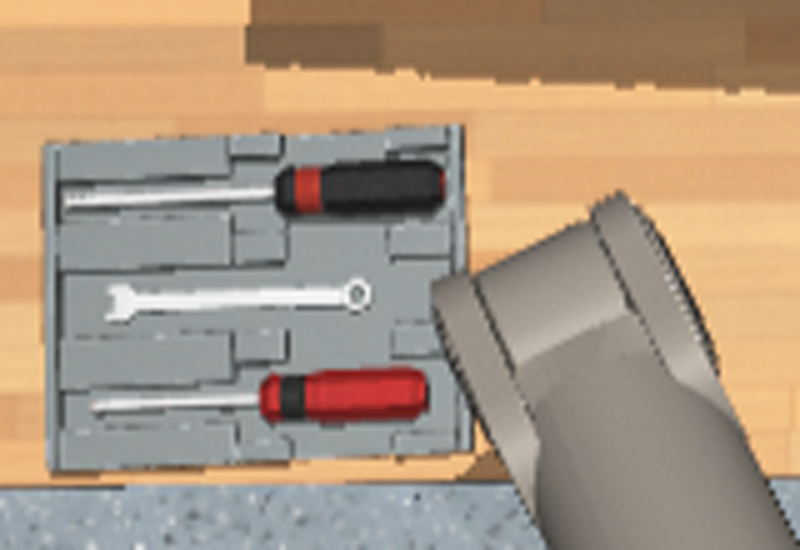

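View pics/scene19.png

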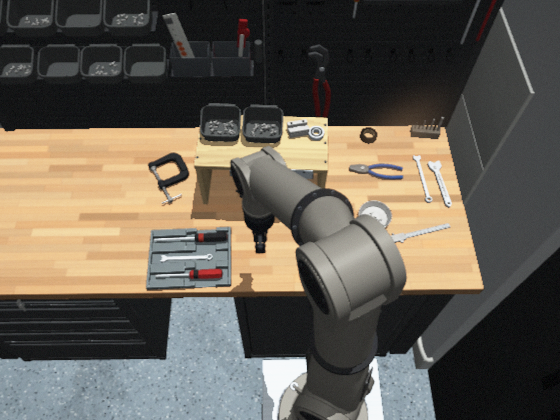

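Call:
{"name": "play_rows", "arguments": {
  "motion": [
    [[0,0,0],[0,0,0]],
    [[0,0,0],[0,0,0]],
    [[0,0,0],[0,0,0]]
  ]
}}

```text
t: 23.25
eef_pos: [0.4055, 0.1639, 0.2094]
tool_rot: [-0.0, 0.699, 0.715, 0.003]
contact_force: [0.2, 1.1, -0.1]
gripper_width: 0.588
```

```bash
python3 - <<'E'
from h import *
c=cam('top'); f=lambda U,V,z:Pz(c,130+(U+.5)/5-.5,180+(V+.5)/5-.5,z)
a,b=f(92,407,.0175),f(430,392,.02); print(a,b,(a+b)/2,'slot .3984 .3773')
print([round(float(P(c,130+U/5,180+V/5)[2]),4) for U,V in ((96,406),(140,404),(240,400),(330,393),(415,390),(360,393),(390,391))])
o,p,r=obs(); print(o['t'],np.abs(o['joint_vel']).max())
E
```

```text
[0.39591169 0.47708965 0.0175    ] [0.40224472 0.27663729 0.02      ] [0.3990782  0.37686347 0.01875   ] slot .3984 .3773
[0.0157, 0.0204, 0.0216, 0.0304, 0.0284, 0.0348, 0.0233]
23.3 0.0028320912036353895
```

```bash
python3 -c "
from station import bot; print(bot.hand_in())"
```

```text
the job is handed in; nothing more can be done
None
```

I pulled the screwdriver out by its blade, laid it down and let go. I then took it again by the handle, pushed the rocker from under the lip with the blade sloping up 20°, and laid it in the tray's free slot. The job was handed in at about 23.3 s; the hand-in gives no verdict.

**Laid down in front:** after release the handle end measured x ≈ 0.61 m, about 20 mm clear of the 0.632 m limit in front of the shelf. The fingers were then opened and lifted clear.

**Rocker:** neither camera can see it, so "on" is judged from force only.
- The first push ended at about 5.5 N, well above the 1.5–2 N that moves the rocker.
- On a second approach the blade met nothing until about 5 mm higher than the off position should have been. It then held up to 3.5 N without giving way, which fits the rocker being fully on.
- Near the end of the first push the blade may also have touched the lip. The lens looked the same before and after, so it tells nothing.

**In the tray:**
- **Position:** the middle measured about 1 mm from the slot point, with the axis within about 0.01 rad of the slot's and the handle in the wide end.
- **Flatness:** the last picture shows it seated. Single depth readings were noisy by several mm, so I could not confirm the height of the ends closely.

**Other tools:** the black screwdriver and spanner looked unmoved in the last picture. The parts dish was partly hidden by the arm and was not measured. The arm was clear of everything and at rest.

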